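# Tighten a sloping lens retaining ring with a two-pin spanner wrench

## Task

Take the blue-handled two-pin wrench from its saddle and set both of its pins in the two holes of the brass retaining ring on the sloping lens cell, before the ring is turned at all. With both pins in, turn the ring clockwise until it is fully home on its stop (red mark on the ring at the white line), then put the wrench back upright in its saddle and let go. Keep the gripper itself off the lens cell, and leave the other things on the bench where they are.

Things in the scene. Friction and masses are not known exactly. Their poses are not given: they have to be found in the camera images.
- wrench: Loose two-pin spanner, 0.2 kg. Origin: centre of its steel bar's underside; z up the handle, y along the bar. Bar 86 (y) x 22 (x) x 10 mm. Pins at y = +-32 mm, 7 mm diameter, tips tapered to 4 mm, reach 8 mm below the bar. Stem 18 mm diameter, z 10-38; blue handle block 24 (x) x 60 (y) mm, z 38-82: grip across its 24 mm. Both ends alike: usable either way round
- pin_a (a point): centre of the tip of the wrench pin at +y of the wrench (wrench frame 0, 32, -8 mm); axes as the wrench
- pin_b (a point): centre of the tip of the wrench pin at -y of the wrench (wrench frame 0, -32, -8 mm); axes as the wrench
- lens_cell: Fixed bench mount: steel base 140 (x) x 130 (y) x 12 mm, grey wedge, black round barrel (102 mm diameter) with the brass ring on it. Origin: centre of its underside, on the bench; -x is its front, the low side. Barrel and ring lean 35 deg (0.61 rad) from vertical to the front; top about 125 mm high. White index line on the barrel's rim at the top of the slope
- ring_face (a point): Centre of the brass ring's outer face; turns with it. z: turning axis, out of the cell (up, leaning 35 deg to the front); y: along the line of the two holes. Ring 90 mm outer, 42 inner diameter, 10 thick; the glass lies 7 mm below the face. Holes 11 mm diameter, 10 deep, at y = +-32 mm; the wrench's bar rests on the face when the pins are fully in. A red mark meets the white line at the stop
- hole_1 (a point): on the axis of the ring hole at +y of ring_face, 8 mm below the ring's face: where a pin's tip is when fully in; axes as ring_face
- hole_2 (a point): the same point in the ring hole at -y of ring_face
- ring (a joint): turn of the retaining ring in rad, growing clockwise as seen looking at its face from outside (turning about -z of ring_face); starts between 0 and 0.35, hard stop (home) at 1.05. Friction about 0.2 N m, no spring: it stays where it is left. The pins have about 0.06 rad of play in the holes
- saddle: Fixed wrench rest: steel base 80 (x) x 120 (y) x 10 mm, black block on it. Origin: centre of its underside, on the bench. The wrench's bar lies along the saddle's y on the block's flat top (z 34 mm, 46 mm long in y), pins hanging beside the block's ends with 5 mm play along y; guides along both sides of the bar (4 mm play each), upright to z 43 mm, then flaring out to 52 mm
- saddle_seat (a point): centre of the saddle's flat top: where the wrench's origin is when it rests there; axes as the saddle
- tape: Bystander, leave alone: roll of yellow adhesive tape lying flat, 88 mm across, 26 mm high; origin under its centre
- weight: Bystander, leave alone: brass-coloured 500 g test weight with a knob, 38 mm across, 48 mm high; origin under its centre
- driver: Bystander, leave alone: screwdriver with a red handle, 190 mm long, 26 mm high, lying flat; origin under its centre
- sensor: Bystander, leave alone: aluminium bar load cell, 127 x 81 mm over its bounding box, 26 mm high, lying flat; origin under its centre
- timer: Bystander, leave alone: white timer lying flat, 69 x 69 mm, 17 mm high; origin under its centre
Things that resemble listed ones, but are neither listed nor needed, are in the scene too. What is shaped like the wrench but pink is not meant.

How it is judged (in metres and radians):
On the way, in this order (a step that is already met when the one before it is completed fails the run):
1. both pins of the wrench are in the two ring holes (each tip within 5 mm of its fully-in point), with the ring not yet turned (holes within 5 mm of where they started) (((distance between pin_a and hole_1 below 0.005 m and distance between pin_b and hole_2 below 0.005 m) or (distance between pin_a and hole_2 below 0.005 m and distance between pin_b and hole_1 below 0.005 m)) and distance of hole_1 from where it was at the start of the episode below 0.005 m), for 0.2 s.
2. the ring is home on its stop (1.00 rad or more) with both pins still in its holes (((distance between pin_a and hole_1 below 0.005 m and distance between pin_b and hole_2 below 0.005 m) or (distance between pin_a and hole_2 below 0.005 m and distance between pin_b and hole_1 below 0.005 m)) and value of joint ring above 1 rad), for 0.1 s.
At the end, for the whole second after the job is handed in: The ring is still home (0.98 rad or more), and the wrench rests in its saddle, at rest: its origin within 12 mm of the seat, upright within 7 deg, its bar along the saddle within 23 deg (either way round) (value of joint ring above 0.98 rad and distance between wrench and saddle_seat below 0.012 m and angle between wrench's own z axis and vertical below 0.12 rad and angle between the y axis of wrench and the y axis of saddle, either way round below 0.4 rad and linear speed of wrench below 0.02 m/s); the robot touches nothing.
It fails at once if the gripper's fingers press on the lens cell or its ring (over 5 N) (contact force between the fingers and lens_cell above 5 N).
It fails at once if a bystander is shifted by more than 30 mm (distance of any of tape, weight, driver, sensor, timer from where it was at the start of the episode above 0.03 m).
It also fails if it takes over 58 s, if anything falls off the work surface, if the arm or the gripper's body presses on something with over 40 N, if the wrist force passes 120 N, or if a joint passes its speed limit or range.

## Robot

A 7-joint arm with a two-finger parallel gripper is mounted at the origin on a cart in front of the work surface, level with it; the furniture and walls round the work are solid. World frame = base frame: x ahead of the robot, y to its left, z up, the work surface at z = 0. Lengths are in m, angles in degrees, forces in N, time in s.
With the tool pointing down it reaches from about 0.425 to 0.875 m from the base axis. Payload 4.7 kg.
Tool frame: the origin (TCP) lies midway between the tips of the shut fingers; the grasp point (between the pads) lies 19 mm behind it; z points along the fingers, x is the direction in which the jaws open and shut, and the axes are right-handed (so a half turn about z gives the same grasp; the last joint's range is limited). The gripper opens to 87 mm and grips with 3 to 60 N. Pads are 19 mm wide; open, the fingers measure 117 mm over their backs; the gripper's body (75 mm by 190 mm) begins 51 mm behind the grasp point.
Start: joints at [66.698, 18.392, -4.016, 83.108, 1.295, 78.541, -3.26], TCP at [0.266, -0.593, 0.223] pointing down, gripper open.
Joint ranges: [-163.93, 163.93], [-17.29, 119.83], [-79.2, 71.16], [3.27, 140.29], [-89.18, 269.18], [5.43, 117.66], [-154.24, 154.24]. Speed limits (degrees/s): [147.25, 147.25, 180, 180, 180, 180, 180].

## Interface

Orientations are given as [roll, pitch, yaw] about the fixed x, y, z axes, in that order (R = Rz(yaw) Ry(pitch) Rx(roll)).
In Python, from cell import env gives the robot as it stands.
- The arm moves only by the tool carry_out, never from a script. Its argument "plan" is a list of rows, each an object with "grip": the closure, from 0 (fully open) to 1 (shut); "dp": the shift along the tool's x, y, z in m, a list of three; "rotation": the turn, a rotation vector about the tool's x, y, z in degrees, a list of three. In form: [{"grip": grip, "dp": [dx, dy, dz], "rotation": [wx, wy, wz]}, ...]. A call has 1 to 8 rows; each row shifts and turns the pose as measured when the row begins, along the tool's axes as they then stand; what a row does not reach is not made up. A row lasts 1/12 s, in which the tool goes at most 41.7 mm and 7.16 degrees, less where a joint would pass 70% of its speed; a pose out of reach is approached as far as the arm can. A call is refused whole if a number of a shift passes 0.0417 or a number of a turn 7.16, either way. A call with a gripper value outside its range is refused whole. The fingers move at their own pace and stop on an object; "force" is the grip in N (left out, the last holds). Time passes only in rows, so rows that do not move let the fingers close. It gives the time, the measured TCP pose, the force and the opening at its end, in the units of the state.
- env.get_obs(): the state, without advancing time (a new reading comes with each control period).
- env.read_camera(name): name is "scene" or "top" or "wrist"; returns the picture (480x640x3 uint8, red, green, blue); there is no depth.
- env.camera_params(name): a dict with "fx", "fy", "cx", "cy" (pixels), "R" (3x3) and "t" (3): a world point X has camera coordinates R X + t. Camera axes: x right, y down, z forward; pixel columns grow to the right and rows downward; lengths in m; the calibration is good to about 2 mm. A picture is of the moment at which its call begins: read the wrist's pose just before it. camera_params takes no time and is no camera call; for the wrist camera it gives the pose at the moment of the call.
- env.sign_off(): hands the job in, once; it reports no verdict.
The state is a dict: "time_s": time; "qpos": joint angles; "joint_velocities": joint speeds; "effort": joint torques, N m; "tool_pos": TCP position; "tool_rot": TCP orientation; "force": force on the tool from outside, world axes, zero at the start; "wrist_torque": the same for the moment, N m; "grip_width": finger opening in m.
Only numpy, scipy, OpenCV 4.12 (cv2) and the standard library are available. Lean on these libraries where they do the work, as an engineer would, in place of code of your own. Each camera call takes 0.05 s, during which the arm holds its last target. There are 200 camera calls.

## Working session

There is one attempt and no reset: what is moved stays moved. The work goes in short steps, Python scripts to look and compute and a tool call to move; the robot and the scene stay as the last step left them, time stands still between calls to the robot, and variables do not carry over. Pictures are saved under pics/ and viewed, about 8 in all and at most 12, crops included, and the job is handed in when it is done.

Besides the shell and the picture viewer there is one more tool, called after "Request:" as a command line: name --argument value ..., lists and objects as JSON in quotes. carry_out: Moves the arm, as the interface text tells. Its arguments: {"type":"object","properties":{"plan":{"type":"array","items":{"type":"object","properties":{"grip":{"type":"number"},"dp":{"type":"array","items":{"type":"number"}},"rotation":{"type":"array","items":{"type":"number"}}}}},"force":{"type":"number"}},"required":["plan"]}

```bash
ls; mkdir -p pics; python3 - <<'E'
from cell import env
import cv2
print(env.get_obs())
for n in("scene","top"):
    im=env.read_camera(n); cv2.imwrite(f"pics/{n}0.png",im[:,:,::-1]); print(n,env.camera_params(n))
E
```

```text
pics
{'time_s': 0.0, 'qpos': array([66.69843111, 18.43916835, -4.01650487, 83.17460481,  1.29615147,
       78.5407282 , -3.25806654]), 'joint_velocities': array([-0.02501495, -0.02535182, -0.06710492,  0.07003484, -0.04087798,
       -0.0371323 ,  0.0592092 ]), 'effort': array([ 1.01428188e-03, -4.91284454e+01, -4.03661672e-01, -3.12524450e+01,
       -6.42792019e-02,  4.37740353e-02,  1.53005735e-04]), 'tool_pos': array([ 0.26524367, -0.59281442,  0.22146303]), 'tool_rot': array([ 1.79993442e+02,  1.09190077e-01, -6.58856073e+01]), 'force': array([-0.2566821 , -0.07182065,  0.52370615]), 'wrist_torque': array([0.01965064, 0.00040781, 0.02351019]), 'grip_width': 0.08700227490782528}
scene {'fx': 596.3125201130982, 'fy': 596.3125201130982, 'cx': 318.4063576297211, 'cy': 246.99022176047654, 'R': array([[-0.85207875, -0.52299185,  0.02100779],
       [-0.29845138,  0.45249335, -0.84034311],
       [ 0.42998671, -0.72230831, -0.54164761]]), 't': array([0.50298955, 0.20594437, 1.33406292])}
top {'fx': 474.3990470455482, 'fy': 474.3990470455482, 'cx': 324.04866762729705, 'cy': 241.01312555385906, 'R': array([[ 4.89468975e-03, -9.99988008e-01,  1.62759828e-04],
       [-9.84266813e-01, -4.84648577e-03, -1.76622064e-01],
       [ 1.76620734e-01,  7.04311107e-04, -9.84278731e-01]]), 't': array([0.07940003, 0.56502436, 0.92486287])}
```

View pics/scene0.png

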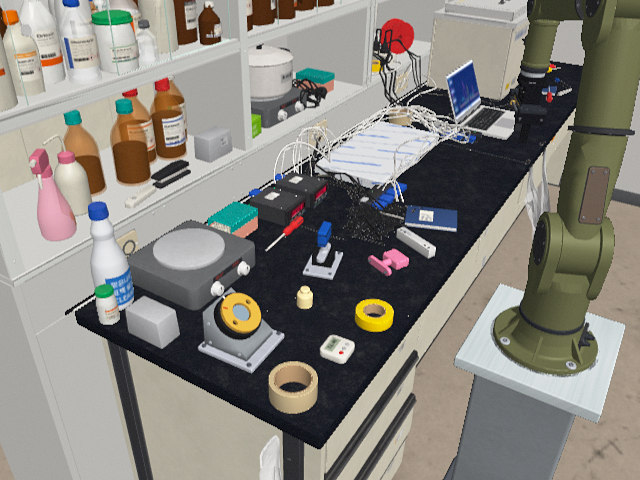

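View pics/top0.png

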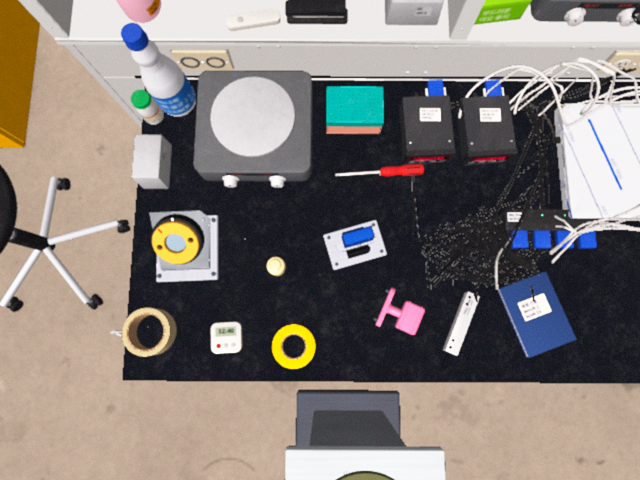

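```bash
python3 - <<'E'
import cv2,numpy as np
t=cv2.imread("pics/top0.png");s=cv2.imread("pics/scene0.png")
c=lambda im,x,y:cv2.resize(im[y:y+75,x:x+100],(400,300),interpolation=cv2.INTER_CUBIC)
cv2.imwrite("pics/m1.png",np.vstack([np.hstack([c(t,135,208),c(t,305,205)]),np.hstack([c(s,192,282),c(s,275,212)])]))
from cell import env
for n in("scene","top"):
    p=env.camera_params(n);print(n,-p["R"].T@p["t"])
E
```

```text
scene [-0.08357824  1.13347572  0.88508922]
top [0.39239613 0.08148607 1.0101057 ]
```

View pics/m1.png

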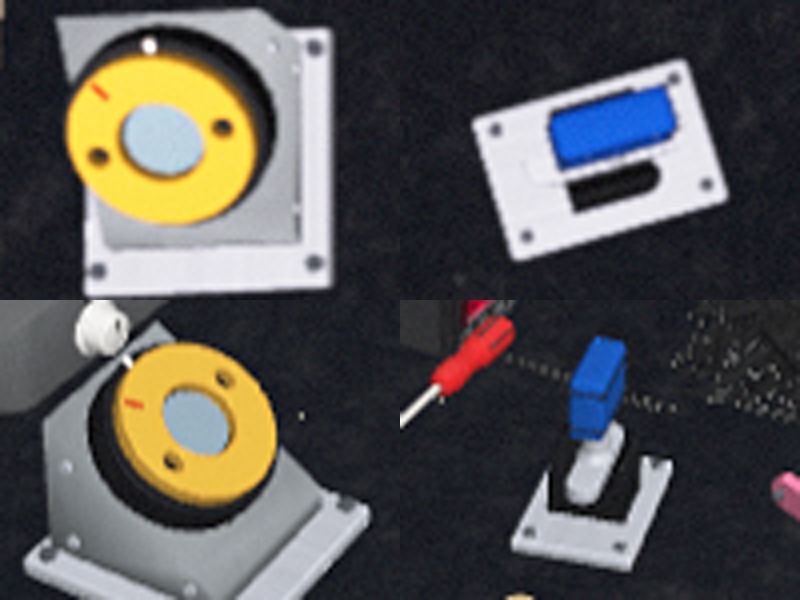

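```bash
cat > h.py <<'E'
import numpy as np,cv2
from scipy.optimize import least_squares
from scipy.spatial.transform import Rotation as Ro
from cell import env
P={n:env.camera_params(n) for n in("scene","top")}
def proj(p,X):
    c=np.atleast_2d(X)@p["R"].T+p["t"]; return c[:,:2]/c[:,2:]*[p["fx"],p["fy"]]+[p["cx"],p["cy"]]
def tri(obs):
    f=lambda X:np.concatenate([(proj(p,X)[0]-u) for p,u in obs])
    r=least_squares(f,[.4,.1,.05]); return r.x,np.abs(r.fun).max()
def Rz(a): return Ro.from_euler("z",a).as_matrix()
E
python3 - <<'E'
from h import *
T=lambda x,y:np.array([135+x/4,208+y/4]);S=lambda x,y:np.array([192+x/4,282+(y-300)/4])
T2=lambda x,y:np.array([305+(x-400)/4,205+y/4]);S2=lambda x,y:np.array([275+(x-400)/4,212+(y-300)/4])
t,s=P["top"],P["scene"]
for n,a,b in[("hR",T(222,127),S(226,377)),("hL",T(98,157),S(174,461)),("glass",T(162,140),S(198,422)),("white",T(150,45),S(125,360)),("red",T(100,92),S(134,404))]:
    print(n,tri([(t,a),(s,b)]))
# cell base: corners TR(+x,-y) BR(-x,-y) BL(-x,+y); top z .012
def fit(local,z,obs):
    L=np.c_[np.array(local,float),np.full(len(local),z)]
    f=lambda q:np.concatenate([proj(p,(L[i]@Rz(q[2]).T+[q[0],q[1],0]))[0]-u for p,i,u in obs])
    r=least_squares(f,[.4,.1,0]);print(r.x[:2],np.degrees(r.x[2]),np.round(r.fun,1));return r.x
fit([(.07,-.065),(-.07,-.065),(-.07,.065)],.012,[(t,0,T(332,30)),(t,1,T(330,292)),(t,2,T(85,295)),(s,1,S(370,516)),(s,2,S(222,630)) if 0 else (s,1,S(370,516))])
# saddle: corners in order image TL,TR,BR,BL: (+x,+y),(+x,-y),(-x,-y),(-x,+y)
fit([(.04,.06),(.04,-.06),(-.04,-.06),(-.04,.06)],.010,[(t,0,T2(472,122)),(t,1,T2(685,58)),(t,2,T2(730,198)),(t,3,T2(515,262)),
 (s,3,S2(512,546)),(s,2,S2(632,568-3)),(s,2,S2(632,565))][:4])
E
```

```text
hR (array([0.55748745, 0.34391171, 0.09449419]), np.float64(0.2516935660062245))
hL (array([0.54364313, 0.40651066, 0.08672543]), np.float64(0.19160553241016487))
glass (array([0.55223173, 0.37528365, 0.08734037]), np.float64(0.17792127580412398))
white (array([0.59609466, 0.37712357, 0.11047334]), np.float64(0.43852264520006656))
red (array([0.57253962, 0.40056437, 0.10734234]), np.float64(0.013585468113205934))
[0.55441563 0.37548533] 1.0193132182731621 [-0.2  0.3 -1.5 -0.4 -2.  -0.3  1.1 -2.3  1.1 -2.3]
[0.56383465 0.01560562] 17.032612585392044 [-0.1 -0.3 -0.1 -0.   0.2  0.1  0.   0.2]
```

```bash
cat >> h.py <<'E'
import json
def plan(pos,R,n=None,grip=0,cur=None,vmax=.038,wmax=6.8):
    """print rows (8 per call) from the current pose to pos,R (3x3); returns end pose"""
    if cur is None:
        o=env.get_obs(); cur=(o["tool_pos"],Ro.from_euler("xyz",o["tool_rot"],degrees=True).as_matrix())
    p0,R0=cur; d=np.asarray(pos)-p0; w=Ro.from_matrix(R0.T@R).as_rotvec(degrees=True)
    n=n or int(max(np.ceil(np.linalg.norm(d)/vmax),np.ceil(np.linalg.norm(w)/wmax),1)); rows=[]
    for i in range(n):
        Ri=R0@Ro.from_rotvec(w*i/n,degrees=True).as_matrix()
        rows.append({"grip":grip,"dp":[round(float(v),4) for v in Ri.T@d/n],"rotation":[round(float(v),2) for v in w/n]})
    for i in range(0,n,8): print(json.dumps(rows[i:i+8]))
    return np.asarray(pos),R
def down(yaw): return Ro.from_euler("xyz",[180,0,yaw],degrees=True).as_matrix()
def shot(name,cam="wrist"):
    p=env.camera_params(cam); im=env.read_camera(cam)[:,:,::-1].copy()
    cv2.imwrite(f"pics/{name}.png",im); json.dump({k:np.asarray(v).tolist() for k,v in p.items()},open(f"pics/{name}.json","w")); return im
def cam(name): return {k:np.array(v) for k,v in json.load(open(f"pics/{name}.json")).items()}
E
python3 -c "
from h import *
plan([.564,.016,.30],down(17),n=17)"
```

```text
[{"grip": 0, "dp": [-0.0255, -0.0307, -0.0046], "rotation": [-0.0, 0.0, -4.88]}, {"grip": 0, "dp": [-0.0228, -0.0327, -0.0046], "rotation": [-0.0, 0.0, -4.88]}, {"grip": 0, "dp": [-0.02, -0.0345, -0.0046], "rotation": [-0.0, 0.0, -4.88]}, {"grip": 0, "dp": [-0.0169, -0.0361, -0.0046], "rotation": [-0.0, 0.0, -4.88]}, {"grip": 0, "dp": [-0.0138, -0.0374, -0.0046], "rotation": [-0.0, 0.0, -4.88]}, {"grip": 0, "dp": [-0.0106, -0.0385, -0.0046], "rotation": [-0.0, 0.0, -4.88]}, {"grip": 0, "dp": [-0.0073, -0.0392, -0.0046], "rotation": [-0.0, 0.0, -4.88]}, {"grip": 0, "dp": [-0.0039, -0.0397, -0.0046], "rotation": [-0.0, 0.0, -4.88]}]
[{"grip": 0, "dp": [-0.0005, -0.0399, -0.0046], "rotation": [-0.0, 0.0, -4.88]}, {"grip": 0, "dp": [0.0029, -0.0398, -0.0046], "rotation": [-0.0, 0.0, -4.88]}, {"grip": 0, "dp": [0.0062, -0.0394, -0.0046], "rotation": [-0.0, 0.0, -4.88]}, {"grip": 0, "dp": [0.0096, -0.0387, -0.0046], "rotation": [-0.0, 0.0, -4.88]}, {"grip": 0, "dp": [0.0128, -0.0378, -0.0046], "rotation": [-0.0, 0.0, -4.88]}, {"grip": 0, "dp": [0.016, -0.0366, -0.0046], "rotation": [-0.0, 0.0, -4.88]}, {"grip": 0, "dp": [0.019, -0.0351, -0.0046], "rotation": [-0.0, 0.0, -4.88]}, {"grip": 0, "dp": [0.022, -0.0333, -0.0046], "rotation": [-0.0, 0.0, -4.88]}]
[{"grip": 0, "dp": [0.0247, -0.0313, -0.0046], "rotation": [-0.0, 0.0, -4.88]}]
```

Request:
carry_out --plan '[{"grip": 0, "dp": [-0.025, -0.031, -0.005], "rotation": [0, 0, -5]}, {"grip": 0, "dp": [-0.023, -0.033, -0.005], "rotation": [0, 0, -5]}, {"grip": 0, "dp": [-0.02, -0.034, -0.005], "rotation": [0, 0, -5]}, {"grip": 0, "dp": [-0.017, -0.036, -0.005], "rotation": [0, 0, -5]}, {"grip": 0, "dp": [-0.014, -0.037, -0.005], "rotation": [0, 0, -5]}, {"grip": 0, "dp": [-0.011, -0.038, -0.005], "rotation": [0, 0, -5]}, {"grip": 0, "dp": [-0.007, -0.039, -0.005], "rotation": [0, 0, -5]}, {"grip": 0, "dp": [-0.004, -0.04, -0.005], "rotation": [0, 0, -5]}]'

```text
time_s: 0.77
tool_pos: [0.3956, -0.302, 0.2543]
tool_rot: [-180.0, 0.8, -25.3]
force: [0.1, -0.2, -0.3]
grip_width: 0.0869
```

Request:
carry_out --plan '[{"grip": 0, "dp": [0, -0.04, -0.005], "rotation": [0, 0, -5]}, {"grip": 0, "dp": [0.003, -0.04, -0.005], "rotation": [0, 0, -5]}, {"grip": 0, "dp": [0.006, -0.039, -0.005], "rotation": [0, 0, -5]}, {"grip": 0, "dp": [0.01, -0.039, -0.005], "rotation": [0, 0, -5]}, {"grip": 0, "dp": [0.013, -0.038, -0.005], "rotation": [0, 0, -5]}, {"grip": 0, "dp": [0.016, -0.037, -0.005], "rotation": [0, 0, -5]}, {"grip": 0, "dp": [0.019, -0.035, -0.005], "rotation": [0, 0, -5]}, {"grip": 0, "dp": [0.022, -0.033, -0.005], "rotation": [0, 0, -5]}]'

```text
time_s: 1.43
tool_pos: [0.5227, 0.0034, 0.294]
tool_rot: [-179.6, 0.7, 16.7]
force: [0.9, -0.8, -0.4]
grip_width: 0.0869
```

```bash
python3 -c "
from h import *
o=env.get_obs();print(o)
plan([.564,.016,.28],down(17))"
```

```text
{'time_s': 1.4333, 'qpos': array([ 33.61388092,   4.02292977, -38.38623209,  92.78363846,
         2.24151693,  84.87952338,  11.74624305]), 'joint_velocities': array([-34.00655304,  25.98397742, -29.49581559, -27.85301689,
        16.42722749,   7.67767526,  -1.71985711]), 'effort': array([  2.61648886, -33.14615965,  -0.52953875, -29.93234396,
        -0.53916497,   0.24271734,   0.05386139]), 'tool_pos': array([0.52266705, 0.00335551, 0.2939954 ]), 'tool_rot': array([-179.572762  ,    0.74145378,   16.68634768]), 'force': array([ 0.87778812, -0.79380123, -0.35153487]), 'wrist_torque': array([ 0.01405253, -0.16487715, -0.04327471]), 'grip_width': 0.08692649093128493}
[{"grip": 0, "dp": [0.0217, -0.0001, 0.0067], "rotation": [-0.21, 0.37, -0.16]}, {"grip": 0, "dp": [0.0217, -0.0, 0.0069], "rotation": [-0.21, 0.37, -0.16]}]
```

Request:
carry_out --plan '[{"grip": 0, "dp": [0.022, 0, 0.007], "rotation": [-0.2, 0.4, 0]}, {"grip": 0, "dp": [0.02, 0, 0.007], "rotation": [-0.2, 0.3, 0]}, {"grip": 0, "dp": [0, 0, 0], "rotation": [0, 0, 0]}]'

```text
time_s: 1.68
tool_pos: [0.5654, 0.0303, 0.281]
tool_rot: [-179.8, -0.3, 17.9]
force: [-1.2, 0.6, -0.4]
grip_width: 0.0868
```

```bash
python3 -c "
from h import *
o=env.get_obs();print(o['tool_pos'],o['tool_rot'],o['qpos'])
shot('w1');p=cam('w1');print(-p['R'].T@p['t'])
print(proj(p,[[.564,.016,.034],[.564,.016,.116]]))"
```

```text
[0.56543623 0.03028014 0.28096036] [-179.76535428   -0.31721659   17.94529176] [ 30.00297552   9.76628679 -40.09236355  89.22290941   6.03866706
  83.0325326    7.56299966]
[0.53947378 0.10755875 0.44343689]
[[317.2453867  211.8708396 ]
 [316.39018019 229.89109456]]
```

View pics/w1.png

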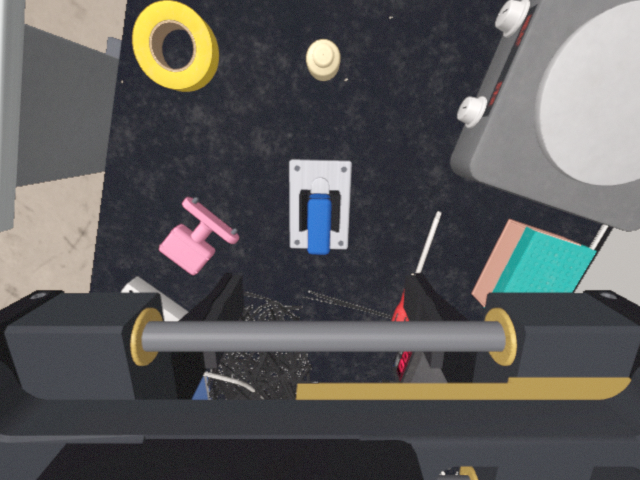

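```bash
python3 -c "
from h import *
im=cv2.imread('pics/w1.png')
cv2.imwrite('pics/w1c.png',cv2.resize(im[150:265,270:370],(700,595)[:2] and (520,598),interpolation=cv2.INTER_CUBIC))
h=cv2.cvtColor(im,cv2.COLOR_BGR2HSV);m=cv2.inRange(h,(105,120,60),(125,255,255));m[:150]=0;m[265:]=0;m[:,:280]=0;m[:,360:]=0
ys,xs=np.nonzero(m);print(cv2.minAreaRect(np.c_[xs,ys].astype(np.float32)),h[215,319],h[252,319])"
```

```text
((319.0, 224.0), (60.0, 24.0), 90.0) [107 185 208] [107 188 191]
```

View pics/w1c.png

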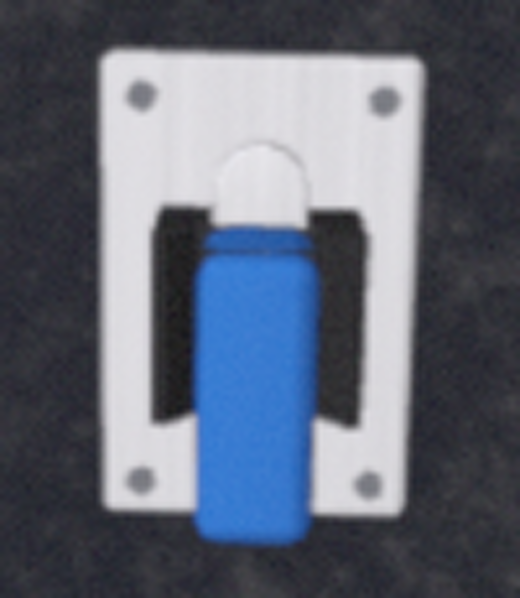

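```bash
cat >> h.py <<'E'
def bp(p,u,z,n=None):
    """pixel -> world point on plane z"""
    d=p["R"].T@np.array([(u[0]-p["cx"])/p["fx"],(u[1]-p["cy"])/p["fy"],1]); c=-p["R"].T@p["t"]; return c+d*(z-c[2])/d[2]
E
python3 -c "
from h import *
p=cam('w1');g=lambda x,y:(270+x/5.2,150+y/5.2)
H=[bp(p,g(*a),.116) for a in[(195,250),(320,250),(310,545),(195,545)]]
B=[bp(p,g(*a),.010) for a in[(100,50),(427,58),(407,518),(103,513)]]
for q in(H,B):
    q=np.array(q);print(q.mean(0),np.linalg.norm(q-np.roll(q,-1,0),axis=1),[np.degrees(np.arctan2(*(a-b)[[1,0]])) for a,b in((q[0],q[3]),(q[1],q[2]),(q[1],q[0]),(q[2],q[3]))])
t=P['top'];print(np.array([bp(t,(305+(x-400)/4,205+y/4),.116) for x,y in[(550,110),(672,86),(678,138),(560,168)]]).mean(0))
plan([.564,.016,.075],down(17))
"
```

```text
[0.56569962 0.01958525 0.116     ] [0.0240001  0.060371   0.02325986 0.06032966] [np.float64(107.15532860905456), np.float64(106.45314271237469), np.float64(17.881220452656557), np.float64(17.81365794842789)]
[0.56654203 0.01863716 0.01      ] [0.0804212  0.12006842 0.08097096 0.12044928] [np.float64(106.60961369036593), np.float64(106.87170827038204), np.float64(16.55143836572262), np.float64(16.822225199393408)]
[0.56224634 0.01557445 0.116     ]
[{"grip": 0, "dp": [-0.0009, 0.0022, 0.0344], "rotation": [-0.03, -0.04, 0.15]}, {"grip": 0, "dp": [-0.0008, 0.0022, 0.0344], "rotation": [-0.03, -0.04, 0.15]}, {"grip": 0, "dp": [-0.0008, 0.0022, 0.0344], "rotation": [-0.03, -0.04, 0.15]}, {"grip": 0, "dp": [-0.0008, 0.0021, 0.0344], "rotation": [-0.03, -0.04, 0.15]}, {"grip": 0, "dp": [-0.0007, 0.0021, 0.0344], "rotation": [-0.03, -0.04, 0.15]}, {"grip": 0, "dp": [-0.0007, 0.0021, 0.0344], "rotation": [-0.03, -0.04, 0.15]}]
```

Request:
carry_out --plan '[{"grip": 0, "dp": [-0.001, 0.002, 0.034], "rotation": [0, 0, 0.2]}, {"grip": 0, "dp": [-0.001, 0.002, 0.034], "rotation": [0, 0, 0.2]}, {"grip": 0, "dp": [-0.001, 0.002, 0.034], "rotation": [0, 0, 0.1]}, {"grip": 0, "dp": [0, 0.002, 0.034], "rotation": [0, 0, 0.1]}, {"grip": 0, "dp": [0, 0.002, 0.03], "rotation": [0, 0, 0.1]}, {"grip": 0, "dp": [0, 0, 0], "rotation": [0, 0, 0]}]'

```text
time_s: 2.23
tool_pos: [0.5634, 0.0135, 0.1121]
tool_rot: [179.9, -0.3, 16.8]
force: [-0.9, -1.1, -0.6]
grip_width: 0.0872
```

```bash
python3 -c "
from h import *
o=env.get_obs();print(o['tool_pos'],o['tool_rot'],o['force'])
plan([.5655,.0185,.077],down(17))"
```

```text
[0.5634075  0.01347049 0.11213224] [179.89971479  -0.2772195   16.82437583] [-0.94002349 -1.12464718 -0.59004286]
[{"grip": 0, "dp": [0.0033, -0.0043, 0.0351], "rotation": [0.1, -0.28, -0.18]}]
```

Request:
carry_out --plan '[{"grip": 0, "dp": [0.003, -0.004, 0.025], "rotation": [0, -0.3, 0]}, {"grip": 0, "dp": [0, 0, 0.008], "rotation": [0, 0, 0]}, {"grip": 0, "dp": [0, 0, 0], "rotation": [0, 0, 0]}]'

```text
time_s: 2.48
tool_pos: [0.5646, 0.0145, 0.0806]
tool_rot: [179.8, 0.1, 16.6]
force: [0.0, 0.3, 0.3]
grip_width: 0.087
```

```bash
python3 -c "
from h import *
o=env.get_obs();print(o['tool_pos'],o['tool_rot'],o['force'])
plan([.5655,.0185,.077],down(17))"
```

```text
[0.56462708 0.01450229 0.08064771] [1.79783981e+02 1.12583412e-01 1.65503662e+01] [0.03955826 0.29549284 0.27043192]
[{"grip": 0, "dp": [0.002, -0.0036, 0.0036], "rotation": [0.22, 0.11, -0.45]}]
```

Request:
carry_out --plan '[{"grip": 0, "dp": [0.002, -0.004, 0.004], "rotation": [0.2, 0.1, -0.4]}, {"grip": 0.4, "dp": [0, 0, 0], "rotation": [0, 0, 0]}, {"grip": 0.6, "dp": [0, 0, 0], "rotation": [0, 0, 0]}, {"grip": 0.8, "dp": [0, 0, 0], "rotation": [0, 0, 0]}, {"grip": 1, "dp": [0, 0, 0], "rotation": [0, 0, 0]}, {"grip": 1, "dp": [0, 0, 0], "rotation": [0, 0, 0]}, {"grip": 1, "dp": [0, 0, 0], "rotation": [0, 0, 0]}, {"grip": 1, "dp": [0, 0, 0], "rotation": [0, 0, 0]}]' --force 20

```text
time_s: 3.15
tool_pos: [0.5705, 0.0182, 0.0858]
tool_rot: [179.7, -0.6, 16.9]
force: [-0.0, 0.6, -1.0]
grip_width: 0.0482
```

Request:
carry_out --plan '[{"grip": 1, "dp": [0, 0, 0], "rotation": [0, 0, 0]}, {"grip": 1, "dp": [0, 0, 0], "rotation": [0, 0, 0]}, {"grip": 1, "dp": [0, 0, 0], "rotation": [0, 0, 0]}, {"grip": 1, "dp": [0, 0, 0], "rotation": [0, 0, 0]}]' --force 50

```text
time_s: 3.48
tool_pos: [0.5701, 0.0181, 0.0858]
tool_rot: [179.7, -0.6, 16.9]
force: [0.1, 0.1, 0.8]
grip_width: 0.0242
```

```bash
python3 -c "
from h import *
o=env.get_obs();print(o['tool_pos'],o['tool_rot'],o['force'],o['grip_width'],o['qpos'])"
```

```text
[0.57013595 0.01807623 0.08579826] [179.66807933  -0.59852559  16.90693928] [0.09121237 0.07581598 0.75241575] 0.024244033460524048 [ 28.05147342  18.44113582 -37.95494778 103.33022176  13.01364638
  61.90851527   2.37404437]
```

```bash
python3 -c "
from h import *
o=env.get_obs()
c=plan([.567,.018,.23],down(17),n=5,grip=1)
print();plan([.575,.28,.23],down(17),n=8,grip=1,cur=c)"
```

```text
[{"grip": 1, "dp": [-0.0003, -0.0, -0.0288], "rotation": [0.07, -0.12, -0.02]}, {"grip": 1, "dp": [-0.0004, -0.0, -0.0288], "rotation": [0.07, -0.12, -0.02]}, {"grip": 1, "dp": [-0.0004, -0.0001, -0.0288], "rotation": [0.07, -0.12, -0.02]}, {"grip": 1, "dp": [-0.0005, -0.0001, -0.0288], "rotation": [0.07, -0.12, -0.02]}, {"grip": 1, "dp": [-0.0005, -0.0001, -0.0288], "rotation": [0.07, -0.12, -0.02]}]

[{"grip": 1, "dp": [0.0105, -0.031, -0.0], "rotation": [0.0, 0.0, 0.0]}, {"grip": 1, "dp": [0.0105, -0.031, -0.0], "rotation": [0.0, 0.0, 0.0]}, {"grip": 1, "dp": [0.0105, -0.031, -0.0], "rotation": [0.0, 0.0, 0.0]}, {"grip": 1, "dp": [0.0105, -0.031, -0.0], "rotation": [0.0, 0.0, 0.0]}, {"grip": 1, "dp": [0.0105, -0.031, -0.0], "rotation": [0.0, 0.0, 0.0]}, {"grip": 1, "dp": [0.0105, -0.031, -0.0], "rotation": [0.0, 0.0, 0.0]}, {"grip": 1, "dp": [0.0105, -0.031, -0.0], "rotation": [0.0, 0.0, 0.0]}, {"grip": 1, "dp": [0.0105, -0.031, -0.0], "rotation": [0.0, 0.0, 0.0]}]
```

Request:
carry_out --plan '[{"grip": 1, "dp": [0, 0, -0.01], "rotation": [0, 0, 0]}, {"grip": 1, "dp": [0, 0, -0.02], "rotation": [0, 0, 0]}, {"grip": 1, "dp": [0, 0, -0.028], "rotation": [0, 0, 0]}, {"grip": 1, "dp": [0, 0, -0.028], "rotation": [0, 0, 0]}, {"grip": 1, "dp": [0, 0, -0.028], "rotation": [0, 0, 0]}, {"grip": 1, "dp": [0, 0, -0.028], "rotation": [0, 0, 0]}, {"grip": 1, "dp": [0, 0, 0], "rotation": [0, 0, 0]}]'

```text
time_s: 4.07
tool_pos: [0.5643, 0.0188, 0.2316]
tool_rot: [180.0, 0.0, 17.0]
force: [1.6, -0.4, -1.3]
grip_width: 0.0244
```

Request:
carry_out --plan '[{"grip": 1, "dp": [0.005, -0.015, 0], "rotation": [0, 0, 0]}, {"grip": 1, "dp": [0.01, -0.031, 0], "rotation": [0, 0, 0]}, {"grip": 1, "dp": [0.01, -0.031, 0], "rotation": [0, 0, 0]}, {"grip": 1, "dp": [0.01, -0.031, 0], "rotation": [0, 0, 0]}, {"grip": 1, "dp": [0.01, -0.031, 0], "rotation": [0, 0, 0]}, {"grip": 1, "dp": [0.01, -0.031, 0], "rotation": [0, 0, 0]}, {"grip": 1, "dp": [0.01, -0.031, 0], "rotation": [0, 0, 0]}, {"grip": 1, "dp": [0.01, -0.031, 0], "rotation": [0, 0, 0]}]'

```text
time_s: 4.73
tool_pos: [0.5715, 0.2571, 0.2292]
tool_rot: [179.4, 0.2, 15.7]
force: [0.7, 0.4, -1.6]
grip_width: 0.024
```

Request:
carry_out --plan '[{"grip": 1, "dp": [0.005, -0.012, 0], "rotation": [0, 0, 0]}, {"grip": 1, "dp": [0, 0, 0], "rotation": [0, 0, 0]}, {"grip": 1, "dp": [0, 0, 0], "rotation": [0, 0, 0]}, {"grip": 1, "dp": [0, 0, 0], "rotation": [0, 0, 0]}]'

```text
time_s: 5.07
tool_pos: [0.5675, 0.2806, 0.2261]
tool_rot: [179.8, 0.5, 16.6]
force: [-0.6, 0.1, -2.4]
grip_width: 0.024
```

```bash
python3 -c "
from h import *
o=env.get_obs();print(o)
im=shot('w2');p=cam('w2');print(p['fx'],-p['R'].T@p['t'],env.get_obs()['tool_pos'])
o=env.get_obs();R=Ro.from_euler('xyz',o['tool_rot'],degrees=True)
print(R.inv().apply(-p['R'].T@p['t']-o['tool_pos']),(p['R']@R.as_matrix()).round(3))"
```

```text
{'time_s': 5.0667, 'qpos': array([  5.96027163,  22.44651593, -45.49045551,  83.67089764,
        15.99139068,  81.09630264, -23.38595562]), 'joint_velocities': array([0.49941008, 0.11958788, 0.39564763, 0.6744129 , 0.32698867,
       0.41532552, 0.31665794]), 'effort': array([-6.11175243e-01, -4.49913347e+01, -8.95864159e+00, -3.13937545e+01,
       -1.18346270e-01,  8.68406991e-03, -2.25297036e-02]), 'tool_pos': array([0.5674787 , 0.28061983, 0.22607627]), 'tool_rot': array([179.8132111 ,   0.5120083 ,  16.58134894]), 'force': array([-0.63661085,  0.10842021, -2.35676908]), 'wrist_torque': array([-0.00514934, -0.09317072, -0.00276925]), 'grip_width': 0.024005140462936916}
331.5965177680393 [0.54525495 0.36032637 0.38790168] [0.56763353 0.27989532 0.22599199]
[-7.00501313e-05 -8.28651440e-02 -1.62228435e-01] [[ 1.    -0.001 -0.001]
 [ 0.001  0.955 -0.297]
 [ 0.001  0.297  0.955]]
```

View pics/w2.png

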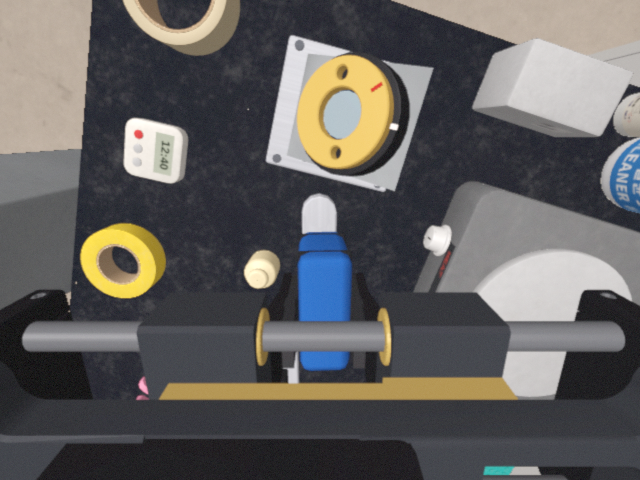

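```bash
python3 -c "
from h import *
im=cv2.imread('pics/w2.png');f=lambda a,b,c,d:cv2.resize(im[b:d,a:c],None,fx=4,fy=4,interpolation=cv2.INTER_CUBIC)
m=np.zeros((560,800,3),np.uint8);m[:,:560]=f(270,40,410,180);m[:300,560:]=f(295,185,355,260);m[310:550,560:]=f(295,325,355,385)
cv2.imwrite('pics/w2c.png',m)"
```

```text
(no output)
```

View pics/w2c.png

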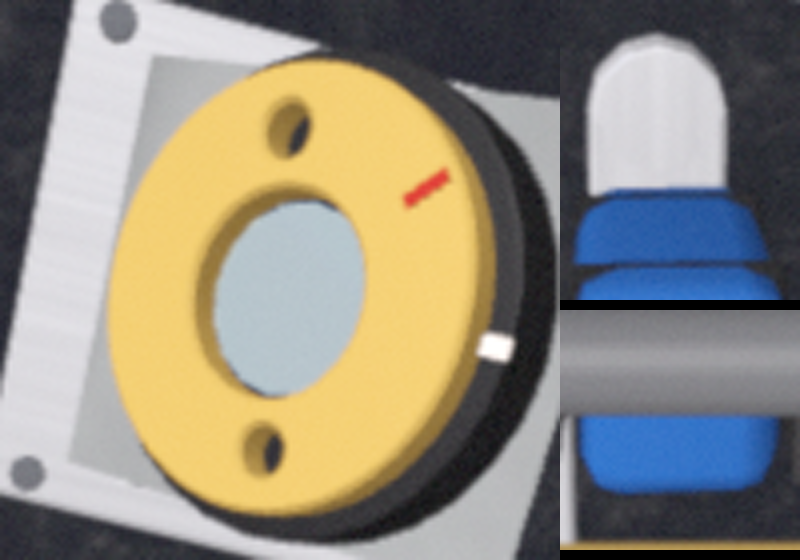

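```bash
cat >> h.py <<'E'
def ringR(psi,phi,tilt=np.radians(35)): # columns: axes of ring_face
    return Rz(psi)@Ro.from_euler("y",-tilt).as_matrix()@Rz(phi)
def onface(p,u,c,R):
    d=p["R"].T@np.array([(u[0]-p["cx"])/p["fx"],(u[1]-p["cy"])/p["fy"],1]); o=-p["R"].T@p["t"]
    n=R[:,2]; return R.T@(o+d*(n@(c-o))/(n@d)-c)
def fitring(p,h1,h2,outer,bore,white,free=False):
    def f(q):
        R=ringR(q[3],q[4],q[5] if free else np.radians(35)); c=q[:3]
        r=[1.5*(onface(p,h1,c,R)[:2]-[0,.032]),1.5*(onface(p,h2,c,R)[:2]-[0,-.032])]
        r+=[[np.linalg.norm(onface(p,u,c,R))-.045] for u in outer]+[[np.linalg.norm(onface(p,u,c,R))-.021] for u in bore]
        W=ringR(q[3],0,q[5] if free else np.radians(35))
        r.append([onface(p,white,c+W[:,2]*-.004,W)[1]])
        return np.concatenate(r)*1e3
    s=least_squares(f,[.55,.375,.09,0,.3,.61]); return s.x,s.fun
E
python3 - <<'E'
from h import *
g=lambda L:[(270+x/4,40+y/4) for x,y in L]
p=cam('w2')
a=(*g([(290,127),(264,448)]),g([(107,300),(150,165),(230,85),(325,58),(180,475),(270,517),(350,490)]),g([(195,300),(215,225),(270,185),(366,265),(340,350),(290,395)]),g([(497,347)])[0])
for free in(0,1):
    x,r=fitring(p,*a,free=free);print(x.round(4),np.degrees(x[3:]).round(1),r.round(1))
R=ringR(x[3],x[4],x[5]);red=g([(427,188)])[0];print("red angle",np.degrees(np.arctan2(*onface(p,red,x[:3],ringR(x[3],0,x[5]))[[1,0]])))
# wrench in tool frame: camera coords of expected features
o=env.get_obs();Rt=Ro.from_euler('xyz',o['tool_rot'],degrees=True).as_matrix()
# ray intersect planes in tool frame: handle-top plane z=zo-.082, bar-top plane z=zo-.010 (zo=.052)
def tp(u,z):
    d=Rt.T@p["R"].T@np.array([(u[0]-p["cx"])/p["fx"],(u[1]-p["cy"])/p["fy"],1]);c=Rt.T@(-p["R"].T@p["t"]-o['tool_pos']);return c+d*(z-c[2])/d[2]
k=lambda x,y:(295+(x-560)/4,185+y/4);k2=lambda x,y:(295+(x-560)/4,325+(y-310)/4)
for zo in(.046,.052,.058):
    print(zo,"bar end",tp(k(656,38),zo-.010),"bar sides",tp(k(588,120),zo-.01)[0],tp(k(727,120),zo-.01)[0],"htop front L/R",tp(k(580,270),zo-.082),tp(k(780,268),zo-.082),"back",tp(k2(680,490),zo-.082))
E
```

```text
[0.5516 0.3772 0.0937 0.0287 0.2245 0.61  ] [ 1.6 12.9 35. ] [ 0.1 -0.   0.1  0.2  0.2 -0.1 -0.4 -0.3 -1.2  1.2  0.2 -0.3  1.   0.5
 -0.  -0.7  0.6 -0.2]
[0.5516 0.3772 0.0936 0.0289 0.2242 0.6098] [ 1.7 12.8 34.9] [ 0.1  0.   0.1  0.2  0.2 -0.1 -0.4 -0.2 -1.2  1.2  0.2 -0.3  1.   0.5
 -0.  -0.7  0.6 -0.2]
red angle 41.70532716728793
0.046 bar end [-0.00234909 -0.04700953  0.036     ] bar sides -0.012824588416094606 0.008522551173573301 htop front L/R [-0.00928015 -0.03632505 -0.036     ] [ 0.01097304 -0.03655641 -0.036     ] back [ 0.00100713  0.02072694 -0.036     ]
0.052 bar end [-0.00241807 -0.04592425  0.042     ] bar sides -0.013210644178916714 0.008782632971697174 htop front L/R [-0.00971793 -0.03411287 -0.03      ] [ 0.01149795 -0.03435523 -0.03      ] back [ 0.00105833  0.02565097 -0.03      ]
0.058 bar end [-0.00248705 -0.04483897  0.048     ] bar sides -0.013596699941738823 0.009042714769821046 htop front L/R [-0.01015572 -0.03190068 -0.024     ] [ 0.01202286 -0.03215404 -0.024     ] back [ 0.00110953  0.030575   -0.024     ]
```

```bash
python3 - <<'E'
from h import *
im=shot('s2','scene');p=P['scene'];o=env.get_obs();print(o['tool_pos'],o['tool_rot'],cam('w2')['cx'],cam('w2')['cy'])
u=proj(p,o['tool_pos']-[0,0,.03])[0];x,y=int(u[0])-60,int(u[1])-45;print(x,y)
cv2.imwrite('pics/s2c.png',cv2.resize(im[y:y+90,x:x+120],(800,600),interpolation=cv2.INTER_CUBIC))
Rt=Ro.from_euler('xyz',o['tool_rot'],degrees=True).as_matrix()
def pr(L): return ((proj(p,[o['tool_pos']+Rt@np.array(a) for a in L])-[x,y])*800/120).round(0)
print("pins if untilted",pr([(0,-.0355,.060),(0,.0285,.060)]),"bar -y end corners under",pr([(-.011,-.0465+.0,.052),(.011,-.0465,.052)]),
"handle top corners",pr([(sx*.012,-.0035+sy*.03,-.03) for sx,sy in((-1,-1),(1,-1),(1,1),(-1,1))]),"handle bottom",pr([(sx*.012,-.0335,.014) for sx in(-1,1)]))
E
```

```text
[0.56808973 0.27938324 0.22626546] [179.76634044   0.48798318  16.46011507] 323.1825541510107 235.3176190688643
200 200
pins if untilted [[371. 445.]
 [438. 338.]] bar -y end corners under [[391. 449.]
 [325. 437.]] handle top corners [[397. 204.]
 [323. 193.]
 [390.  99.]
 [462. 109.]] handle bottom [[403. 325.]
 [330. 314.]]
```

View pics/s2c.png

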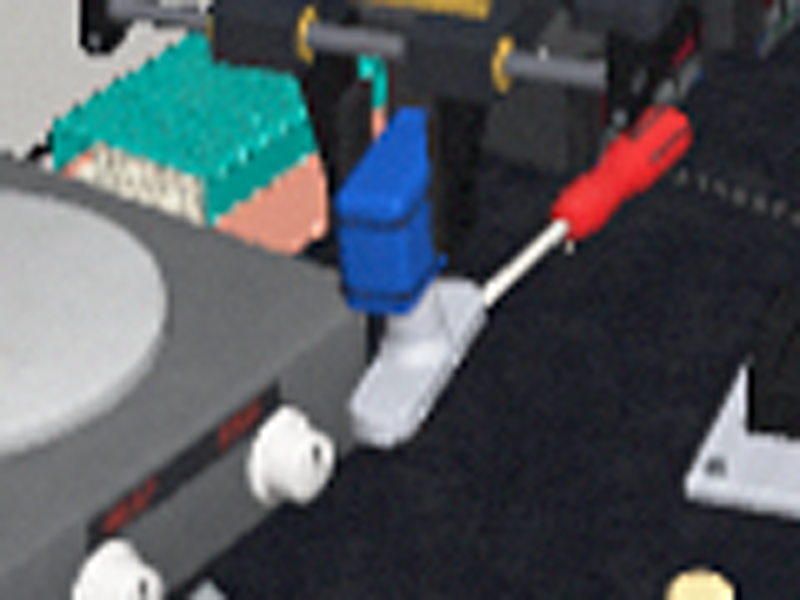

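```bash
cat >> h.py <<'E'
# wrench in tool frame
WT=np.array([-.0023,-.0032,.052])
RWT=np.diag([1.,-1,-1])@Ro.from_euler("y",2,degrees=True).as_matrix()
C=np.array([.5515,.3768,.0930]); PSI,PHI=.0287,.2245
def toolfor(h,turn=0,off=(0,0,0)):
    R=ringR(PSI,PHI-turn); Rt=R@RWT.T; return C+R[:,2]*h+np.array(off)-Rt@WT,Rt
def wr(): # measured wrench pose relative to ring_face start frame (mm)
    o=env.get_obs();Rt=Ro.from_euler('xyz',o['tool_rot'],degrees=True).as_matrix();R=ringR(PSI,PHI)
    print("wrench in ring frame mm",(1e3*R.T@(o['tool_pos']+Rt@WT-C)).round(1),"rot",Ro.from_matrix(R.T@Rt@RWT).as_rotvec(degrees=True).round(1),"F",o['force'].round(1),"M",o['wrist_torque'].round(2),"q",o['qpos'].round(0),"t",o['time_s'],"w",round(o['grip_width'],4))
E
python3 - <<'E'
from h import *
print(RWT[:,2]);c=toolfor(.10);print(c);plan(*c,grip=1,wmax=4.5)
E
```

```text
[ 0.0348995   0.         -0.99939083]
(array([0.46538039, 0.37131446, 0.21823007]), array([[ 0.77138703,  0.21025961,  0.60062713],
       [ 0.24471987, -0.96927108,  0.02501522],
       [ 0.5874302 ,  0.12768898, -0.79913784]]))
[{"grip": 1, "dp": [-0.008, -0.013, 0.0009], "rotation": [-0.91, 4.05, 0.21]}, {"grip": 1, "dp": [-0.0081, -0.013, 0.0001], "rotation": [-0.91, 4.05, 0.21]}, {"grip": 1, "dp": [-0.0082, -0.013, -0.0007], "rotation": [-0.91, 4.05, 0.21]}, {"grip": 1, "dp": [-0.0081, -0.0129, -0.0014], "rotation": [-0.91, 4.05, 0.21]}, {"grip": 1, "dp": [-0.008, -0.0129, -0.0022], "rotation": [-0.91, 4.05, 0.21]}, {"grip": 1, "dp": [-0.0079, -0.0128, -0.003], "rotation": [-0.91, 4.05, 0.21]}, {"grip": 1, "dp": [-0.0077, -0.0127, -0.0037], "rotation": [-0.91, 4.05, 0.21]}, {"grip": 1, "dp": [-0.0075, -0.0126, -0.0045], "rotation": [-0.91, 4.05, 0.21]}]
[{"grip": 1, "dp": [-0.0072, -0.0125, -0.0052], "rotation": [-0.91, 4.05, 0.21]}]
```

Request:
carry_out --plan '[{"grip": 1, "dp": [-0.008, -0.013, 0.001], "rotation": [-0.9, 4, 0.2]}, {"grip": 1, "dp": [-0.008, -0.013, 0], "rotation": [-0.9, 4, 0.2]}, {"grip": 1, "dp": [-0.008, -0.013, -0.001], "rotation": [-0.9, 4, 0.2]}, {"grip": 1, "dp": [-0.008, -0.013, -0.001], "rotation": [-0.9, 4, 0.2]}, {"grip": 1, "dp": [-0.008, -0.013, -0.002], "rotation": [-0.9, 4, 0.2]}, {"grip": 1, "dp": [-0.008, -0.013, -0.003], "rotation": [-0.9, 4, 0.2]}, {"grip": 1, "dp": [-0.008, -0.013, -0.004], "rotation": [-0.9, 4, 0.2]}, {"grip": 1, "dp": [-0.008, -0.013, -0.004], "rotation": [-0.9, 4, 0.2]}]'

```text
time_s: 5.83
tool_pos: [0.4893, 0.3436, 0.2174]
tool_rot: [171.6, -33.0, 15.0]
force: [0.4, -0.1, -2.7]
grip_width: 0.0234
```

Request:
carry_out --plan '[{"grip": 1, "dp": [-0.007, -0.012, -0.005], "rotation": [-0.9, 4, 0.2]}, {"grip": 1, "dp": [0, 0, 0], "rotation": [0, 0, 0]}, {"grip": 1, "dp": [0, 0, 0], "rotation": [0, 0, 0]}]'

```text
time_s: 6.08
tool_pos: [0.4739, 0.3525, 0.2155]
tool_rot: [169.9, -37.4, 16.0]
force: [0.2, 0.1, -2.3]
grip_width: 0.0236
```

```bash
python3 - <<'E'
from h import *
wr();plan(*toolfor(.10),grip=1)
E
```

```text
wrench in ring frame mm [  1.8 -21.4  93.1] rot [-1.9 -1.2 -1.6] F [ 0.2  0.1 -2.3] M [-0.01  0.93  0.02] q [ -0.  -5. -55. 117.  37.  49. -65.] t 6.0833 w 0.0236
[{"grip": 1, "dp": [-0.0007, -0.0194, -0.0075], "rotation": [1.99, -1.18, -1.54]}]
```

Request:
carry_out --plan '[{"grip": 1, "dp": [0, -0.01, -0.004], "rotation": [1, -0.6, -0.8]}, {"grip": 1, "dp": [0, -0.01, -0.004], "rotation": [1, -0.6, -0.8]}, {"grip": 1, "dp": [0, 0, 0], "rotation": [0, 0, 0]}, {"grip": 1, "dp": [0, 0, 0], "rotation": [0, 0, 0]}]'

```text
time_s: 6.42
tool_pos: [0.4684, 0.3659, 0.2195]
tool_rot: [170.8, -35.8, 17.2]
force: [-0.3, -0.3, -2.7]
grip_width: 0.0235
```

```bash
python3 - <<'E'
from h import *
wr();plan(*toolfor(.10),grip=1);im=shot('w3')
o=env.get_obs();Rt=Ro.from_euler('xyz',o['tool_rot'],degrees=True).as_matrix();R=ringR(PSI,PHI)
p=cam('w3');print(proj(p,[C+R@np.array(a) for a in((0,.032,0),(0,-.032,0),(0,0,0))]),proj(p,[o['tool_pos']+Rt@(WT+RWT@np.array(a)) for a in((0,.043,.01),(0,-.043,.01))]))
f=lambda a,b,c,d:cv2.resize(im[b:d,a:c],None,fx=4,fy=4,interpolation=cv2.INTER_CUBIC)
cv2.imwrite('pics/w3c.png',f(220,130,420,280))
E
```

```text
wrench in ring frame mm [ 1.5 -6.4 99.4] rot [-0.4  0.3 -0.3] F [-0.3 -0.3 -2.7] M [-0.1   0.84 -0.02] q [ -1.  -5. -55. 116.  35.  49. -61.] t 6.4167 w 0.0235
[{"grip": 1, "dp": [-0.0018, -0.006, -0.0007], "rotation": [0.42, 0.25, -0.32]}]
[[315.36726027 176.62528681]
 [316.23079276 241.28138473]
 [315.81214921 209.93588431]] [[320.23093596 192.95292374]
 [320.60121514 315.39105258]]
```

View pics/w3c.png

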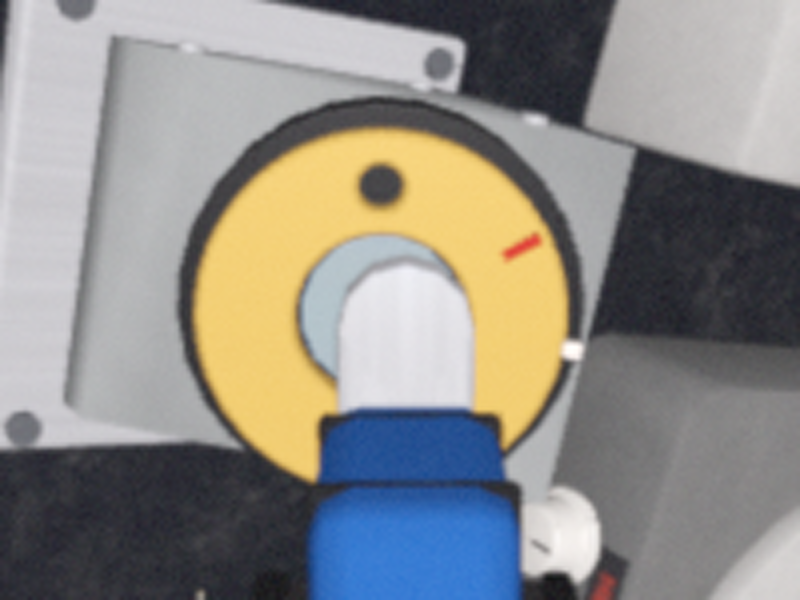

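```bash
sed -i 's/^WT=.*/WT=np.array([-.0016,-.0024,.052])/' h.py; python3 - <<'E'
from h import *
p=cam('w3');print((p['R']@C+p['t'])[2])
R=ringR(PSI,PHI);a=np.linspace(0,6.28,100);q=proj(p,[C+R@np.array([.045*np.cos(t),.045*np.sin(t),0]) for t in a]);print((q.min(0)-[220,130])*4,(q.max(0)-[220,130])*4)
wr();plan(*toolfor(.04),grip=1,n=4)
E
```

```text
0.3205854344373781
[196.06989089 130.00452873] [568.72633944 494.00176893]
wrench in ring frame mm [ 2.5 -7.3 99.4] rot [-0.4  0.2 -0.4] F [ 0.1 -1.3 -2.4] M [ 0.    0.88 -0.07] q [ -1.  -5. -55. 116.  35.  49. -61.] t 6.4667 w 0.0236
[{"grip": 1, "dp": [-0.0011, -0.0018, 0.0148], "rotation": [0.11, 0.06, -0.08]}, {"grip": 1, "dp": [-0.0012, -0.0018, 0.0148], "rotation": [0.11, 0.06, -0.08]}, {"grip": 1, "dp": [-0.0012, -0.0018, 0.0148], "rotation": [0.11, 0.06, -0.08]}, {"grip": 1, "dp": [-0.0012, -0.0017, 0.0148], "rotation": [0.11, 0.06, -0.08]}]
```

Request:
carry_out --plan '[{"grip": 1, "dp": [-0.001, -0.002, 0.014], "rotation": [0.1, 0, -0.1]}, {"grip": 1, "dp": [-0.001, -0.002, 0.014], "rotation": [0.1, 0, -0.1]}, {"grip": 1, "dp": [-0.001, -0.002, 0.014], "rotation": [0.1, 0, -0.1]}, {"grip": 1, "dp": [-0.001, -0.002, 0.014], "rotation": [0.1, 0, -0.1]}, {"grip": 1, "dp": [0, 0, 0], "rotation": [0, 0, 0]}, {"grip": 1, "dp": [0, 0, 0], "rotation": [0, 0, 0]}]'

```text
time_s: 6.97
tool_pos: [0.5041, 0.3671, 0.1705]
tool_rot: [170.8, -35.8, 16.9]
force: [0.7, 0.2, -1.1]
grip_width: 0.0239
```

```bash
python3 - <<'E'
from h import *
wr();plan(*toolfor(.02),grip=1,n=3)
E
```

```text
wrench in ring frame mm [ 3.4 -7.4 38.7] rot [-0.5  0.3 -0.6] F [ 0.7  0.2 -1.1] M [-0.01  0.9   0.01] q [ -1.   5. -56. 116.  48.  48. -71.] t 6.9667 w 0.0239
[{"grip": 1, "dp": [-0.0014, -0.0024, 0.0062], "rotation": [0.18, 0.08, -0.19]}, {"grip": 1, "dp": [-0.0014, -0.0024, 0.0062], "rotation": [0.18, 0.08, -0.19]}, {"grip": 1, "dp": [-0.0014, -0.0023, 0.0062], "rotation": [0.18, 0.08, -0.19]}]
```

Request:
carry_out --plan '[{"grip": 1, "dp": [-0.004, -0.006, 0], "rotation": [0.2, 0, -0.2]}, {"grip": 1, "dp": [-0.002, -0.004, 0], "rotation": [0.2, 0, -0.2]}, {"grip": 1, "dp": [0, 0, 0], "rotation": [0, 0, 0]}]'

```text
time_s: 7.22
tool_pos: [0.4976, 0.3747, 0.1665]
tool_rot: [170.9, -35.8, 17.2]
force: [-0.6, -0.1, -1.6]
grip_width: 0.0236
```

```bash
python3 - <<'E'
from h import *
wr();plan(*toolfor(.02),grip=1,n=1)
E
```

```text
wrench in ring frame mm [-2.1  2.2 39.1] rot [-0.2  0.2 -0.3] F [-0.6 -0.1 -1.6] M [0.   0.9  0.06] q [ -2.   6. -56. 117.  48.  48. -72.] t 7.2167 w 0.0236
[{"grip": 1, "dp": [0.0013, 0.0023, 0.0192], "rotation": [0.23, 0.22, -0.29]}]
```

Request:
carry_out --plan '[{"grip": 1, "dp": [0.001, 0.001, 0.008], "rotation": [0.1, 0.1, -0.1]}, {"grip": 1, "dp": [0, 0, 0.008], "rotation": [0.1, 0.1, -0.1]}, {"grip": 1, "dp": [0, 0, 0.004], "rotation": [0, 0, 0]}, {"grip": 1, "dp": [0, 0, 0], "rotation": [0, 0, 0]}]'

```text
time_s: 7.55
tool_pos: [0.5101, 0.3774, 0.1545]
tool_rot: [171.0, -36.3, 17.7]
force: [0.3, -0.5, -1.8]
grip_width: 0.0236
```

```bash
python3 - <<'E'
from h import *
wr();plan(*toolfor(.01),grip=1,n=1)
E
```

```text
wrench in ring frame mm [ 2.3  3.9 22.1] rot [ 0.1 -0.4  0.1] F [ 0.3 -0.5 -1.8] M [-0.06  0.91 -0.01] q [ -2.   8. -55. 117.  52.  47. -74.] t 7.55 w 0.0236
[{"grip": 1, "dp": [-0.0025, 0.0039, 0.012], "rotation": [-0.12, -0.36, 0.05]}]
```

Request:
carry_out --plan '[{"grip": 1, "dp": [-0.002, 0.003, 0.002], "rotation": [0, -0.2, 0]}, {"grip": 1, "dp": [0, 0, 0], "rotation": [0, 0, 0]}, {"grip": 1, "dp": [0, 0, 0], "rotation": [0, 0, 0]}]'

```text
time_s: 7.8
tool_pos: [0.5099, 0.3748, 0.1531]
tool_rot: [171.0, -36.2, 17.8]
force: [0.1, 0.3, -1.8]
grip_width: 0.0236
```

```bash
python3 - <<'E'
from h import *
wr();plan(*toolfor(.01),grip=1,n=1)
E
```

```text
wrench in ring frame mm [ 0.6  1.6 21.1] rot [ 0.2 -0.2  0.1] F [ 0.1  0.3 -1.8] M [-0.01  0.95  0.06] q [ -2.   8. -55. 117.  52.  47. -74.] t 7.8 w 0.0236
[{"grip": 1, "dp": [-0.0008, 0.0015, 0.0111], "rotation": [-0.17, -0.22, 0.09]}]
```

Request:
carry_out --plan '[{"grip": 1, "dp": [-0.001, 0.001, 0.004], "rotation": [0, 0, 0]}, {"grip": 1, "dp": [-0.001, 0, 0.004], "rotation": [0, 0, 0]}, {"grip": 1, "dp": [0, 0, 0], "rotation": [0, 0, 0]}]'

```text
time_s: 8.05
tool_pos: [0.5139, 0.3735, 0.1462]
tool_rot: [171.0, -36.3, 17.8]
force: [0.7, -0.1, -1.5]
grip_width: 0.0237
```

```bash
python3 - <<'E'
from h import *
wr();plan(*toolfor(.005),grip=1,n=1)
E
```

```text
wrench in ring frame mm [-0.3  0.5 13.2] rot [ 0.2 -0.3  0.1] F [ 0.7 -0.1 -1.5] M [-0.04  0.94  0.03] q [ -2.   9. -55. 117.  54.  46. -75.] t 8.05 w 0.0237
[{"grip": 1, "dp": [0.0003, 0.0004, 0.0082], "rotation": [-0.16, -0.33, 0.07]}]
```

Request:
carry_out --plan '[{"grip": 1, "dp": [0, 0, 0.003], "rotation": [0, 0, 0]}, {"grip": 1, "dp": [0, 0, 0.003], "rotation": [0, 0, 0]}, {"grip": 1, "dp": [0, 0, 0], "rotation": [0, 0, 0]}]'

```text
time_s: 8.3
tool_pos: [0.5179, 0.3736, 0.1406]
tool_rot: [171.0, -36.3, 17.8]
force: [0.7, -0.6, -1.7]
grip_width: 0.0236
```

```bash
python3 - <<'E'
from h import *
wr();plan(*toolfor(.00),grip=1,n=1)
E
```

```text
wrench in ring frame mm [-0.3  0.4  6.3] rot [ 0.2 -0.3  0.1] F [ 0.7 -0.6 -1.7] M [-0.08  0.89 -0.01] q [ -3.  10. -54. 117.  55.  46. -76.] t 8.3 w 0.0236
[{"grip": 1, "dp": [0.0003, 0.0003, 0.0063], "rotation": [-0.16, -0.31, 0.08]}]
```

No contact yet at an estimated 6 mm, so the tips appear to be entering the holes. I'll continue.

Request:
carry_out --plan '[{"grip": 1, "dp": [0, 0, 0.002], "rotation": [0, 0, 0]}, {"grip": 1, "dp": [0, 0, 0.002], "rotation": [0, 0, 0]}, {"grip": 1, "dp": [0, 0, 0], "rotation": [0, 0, 0]}]'

```text
time_s: 8.55
tool_pos: [0.5206, 0.3738, 0.1367]
tool_rot: [171.0, -36.2, 17.7]
force: [1.4, 0.4, -2.6]
grip_width: 0.0234
```

```bash
python3 - <<'E'
from h import *
wr()
E
```

```text
wrench in ring frame mm [-0.3  0.5  1.6] rot [ 0.2 -0.3  0.1] F [ 1.4  0.4 -2.6] M [-0.06  0.9  -0.01] q [ -3.  10. -54. 117.  56.  46. -77.] t 8.55 w 0.0234
```

Request:
carry_out --plan '[{"grip": 1, "dp": [0, 0, 0.002], "rotation": [0, 0, 0]}, {"grip": 1, "dp": [0, 0, 0.002], "rotation": [0, 0, 0]}, {"grip": 1, "dp": [0, 0, 0], "rotation": [0, 0, 0]}]'

```text
time_s: 8.8
tool_pos: [0.5209, 0.3749, 0.1368]
tool_rot: [170.7, -36.3, 17.9]
force: [-0.1, 1.0, -3.4]
grip_width: 0.0234
```

```bash
python3 - <<'E'
from h import *
wr()
im=shot('s3','scene');p=P['scene'];u=proj(p,C)[0].astype(int);x,y=u[0]-45,u[1]-42
w=shot('w4')
m=np.hstack([cv2.resize(im[y:y+75,x:x+75],(400,400),interpolation=cv2.INTER_CUBIC),cv2.resize(w[110:290,230:410],(400,400),interpolation=cv2.INTER_CUBIC)])
cv2.imwrite('pics/m3.png',m)
E
```

```text
wrench in ring frame mm [0.4 1.3 1.4] rot [-0.1 -0.4  0.2] F [-0.1  1.  -3.4] M [-0.08  0.93  0.01] q [ -3.  11. -54. 117.  56.  47. -77.] t 8.8 w 0.0234
```

View pics/m3.png

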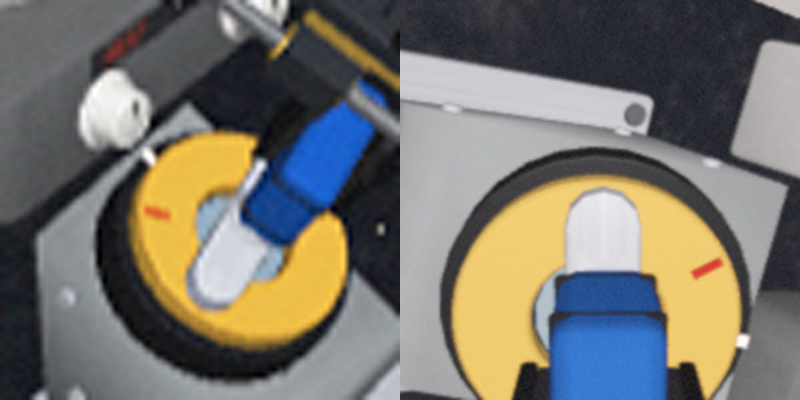

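Request:
carry_out --plan '[{"grip": 1, "dp": [0, 0, 0.004], "rotation": [0, 0, 0]}, {"grip": 1, "dp": [0, 0, 0.004], "rotation": [0, 0, 0]}, {"grip": 1, "dp": [0, 0, 0.004], "rotation": [0, 0, 0]}]'

```text
time_s: 9.15
tool_pos: [0.5222, 0.3754, 0.1363]
tool_rot: [169.6, -36.6, 18.1]
force: [-35.8, -17.8, 35.7]
grip_width: 0.0238
```

```bash
python3 - <<'E'
from h import *
wr()
E
```

```text
wrench in ring frame mm [1.5 0.7 0.3] rot [-1.  -0.7  0.2] F [-35.8 -17.8  35.7] M [-2.7   3.07 -2.26] q [ -4.  12. -54. 117.  58.  48. -79.] t 9.15 w 0.0238
```

Request:
carry_out --plan '[{"grip": 1, "dp": [-0.001, 0, 0], "rotation": [0.5, 0.4, 0]}, {"grip": 1, "dp": [0, 0, 0], "rotation": [0, 0, 0]}, {"grip": 1, "dp": [0, 0, 0], "rotation": [0, 0, 0]}]'

```text
time_s: 9.4
tool_pos: [0.5191, 0.3758, 0.137]
tool_rot: [169.9, -37.1, 18.3]
force: [-0.5, -0.2, -3.1]
grip_width: 0.0235
```

```bash
python3 - <<'E'
from h import *
wr()
E
```

```text
wrench in ring frame mm [0.1 2.1 2.6] rot [-0.6 -1.2  0.3] F [-0.5 -0.2 -3.1] M [-0.06  1.   -0.01] q [ -4.  11. -54. 117.  58.  47. -79.] t 9.4 w 0.0235
```

Request:
carry_out --plan '[{"grip": 1, "dp": [0, 0.001, 0.002], "rotation": [0.3, -0.6, 0]}, {"grip": 1, "dp": [0, 0, 0.001], "rotation": [0, 0, 0]}, {"grip": 1, "dp": [0, 0, 0], "rotation": [0, 0, 0]}, {"grip": 1, "dp": [0, 0, 0.001], "rotation": [-0.1, 0, 3]}, {"grip": 1, "dp": [0, 0, 0.001], "rotation": [-0.1, 0, 4]}, {"grip": 1, "dp": [0, 0, 0.001], "rotation": [-0.1, 0, 4]}, {"grip": 1, "dp": [0, 0, 0], "rotation": [0, 0, 0]}]'

```text
time_s: 9.98
tool_pos: [0.5201, 0.3761, 0.1359]
tool_rot: [178.3, -37.5, 3.9]
force: [-3.5, -1.8, 0.1]
grip_width: 0.0236
```

```bash
python3 - <<'E'
from h import *
wr()
E
```

```text
wrench in ring frame mm [0.  2.3 1.1] rot [ -0.5  -0.5 -11.1] F [-3.5 -1.8  0.1] M [-0.18  1.26 -0.07] q [ -5.  11. -53. 116.  57.  48. -89.] t 9.9833 w 0.0236
```

Request:
carry_out --plan '[{"grip": 1, "dp": [0, 0.001, 0.001], "rotation": [0, 0, 4]}, {"grip": 1, "dp": [0, 0.001, 0.001], "rotation": [-0.1, 0, 4]}, {"grip": 1, "dp": [0, 0, 0.001], "rotation": [-0.1, 0, 4]}, {"grip": 1, "dp": [0, 0, 0.001], "rotation": [-0.1, 0, 4]}, {"grip": 1, "dp": [0, 0, 0], "rotation": [0, 0, 0]}]'

```text
time_s: 10.4
tool_pos: [0.52, 0.3763, 0.1358]
tool_rot: [-169.7, -36.2, -16.8]
force: [-2.3, -0.0, 0.3]
grip_width: 0.0236
```

```bash
python3 - <<'E'
from h import *
wr()
E
```

```text
wrench in ring frame mm [0.5 2.4 1.1] rot [ -0.2  -0.5 -27.7] F [-2.3 -0.   0.3] M [-0.19  1.12 -0.03] q [  -7.   11.  -51.  116.   57.   48. -106.] t 10.4 w 0.0236
```

Request:
carry_out --plan '[{"grip": 1, "dp": [0, 0, 0.001], "rotation": [-0.1, 0, 4]}, {"grip": 1, "dp": [0, 0, 0.001], "rotation": [-0.1, 0, 4]}, {"grip": 1, "dp": [0, 0, 0.001], "rotation": [-0.1, 0, 4]}, {"grip": 1, "dp": [0, 0, 0.001], "rotation": [-0.1, 0, 3]}, {"grip": 1, "dp": [0, 0, 0], "rotation": [0, 0, 2]}]'

```text
time_s: 10.82
tool_pos: [0.5197, 0.3762, 0.1354]
tool_rot: [-159.1, -31.5, -37.1]
force: [-2.4, -2.6, -0.8]
grip_width: 0.0237
```

```bash
python3 - <<'E'
from h import *
wr()
E
```

```text
wrench in ring frame mm [0.6 1.8 1. ] rot [ -0.4  -0.6 -45.2] F [-2.4 -2.6 -0.8] M [-1.08  1.47  0.43] q [  -9.   12.  -50.  116.   56.   49. -123.] t 10.8167 w 0.0237
```

Request:
carry_out --plan '[{"grip": 1, "dp": [0, 0, 0.001], "rotation": [0, 0, 3]}, {"grip": 1, "dp": [0, 0, 0.001], "rotation": [0, 0, 3]}, {"grip": 1, "dp": [0, 0, 0.001], "rotation": [0, 0, 3]}]'

```text
time_s: 11.07
tool_pos: [0.5196, 0.3776, 0.1354]
tool_rot: [-154.5, -28.4, -46.1]
force: [-11.8, -3.6, 11.5]
grip_width: 0.0255
```

```bash
python3 - <<'E'
from h import *
wr(); n=ringR(PSI,PHI)[:,2]; print(env.get_obs()['wrist_torque']@n)
w=shot('w5');p=cam('w5');R=ringR(PSI,PHI)
W=ringR(PSI,0)
print(proj(p,[C,C+W@np.array([.04,0,.001]),C+W@np.array([.048,0,-.004])]))
a,b=proj(p,[C+W@np.array([.043,0,0])])[0].astype(int);print(a,b)
cv2.imwrite('pics/w5c.png',cv2.resize(w[max(b-50,0):b+50,a-80:a+50],None,fx=5,fy=5,interpolation=cv2.INTER_CUBIC))
E
```

```text
wrench in ring frame mm [1.5 2.8 1. ] rot [ -0.1  -1.  -53.6] F [-11.8  -3.6  11.5] M [-1.5   1.32  1.06] q [ -10.   12.  -49.  116.   57.   50. -132.] t 11.0667 w 0.0255
1.7074701599670143
[[322.90244902 256.98234736]
 [368.00758822 220.30755629]
 [375.80716838 210.96288489]]
371 217
```

View pics/w5c.png

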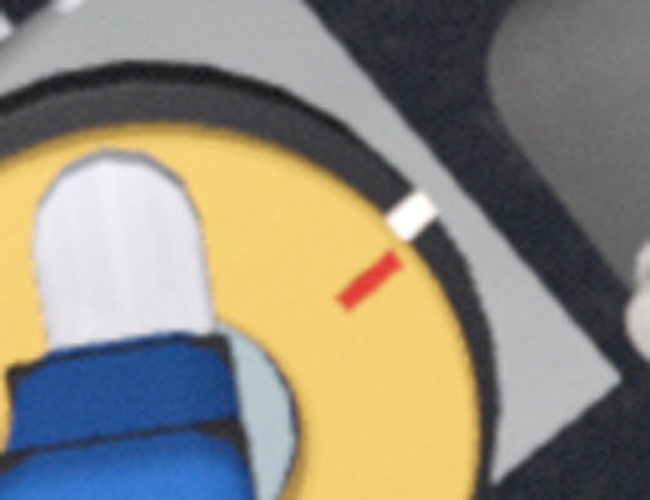

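Request:
carry_out --plan '[{"grip": 1, "dp": [0, 0, 0], "rotation": [0, 0, -2]}, {"grip": 1, "dp": [0, 0, 0], "rotation": [0, 0, -1]}, {"grip": 1, "dp": [0, 0, 0], "rotation": [0, 0, 0]}]'

```text
time_s: 11.37
tool_pos: [0.5196, 0.3778, 0.1356]
tool_rot: [-156.3, -29.8, -42.7]
force: [-7.2, -2.4, 4.3]
grip_width: 0.0249
```

```bash
python3 - <<'E'
from h import *
wr(); n=ringR(PSI,PHI)[:,2]; print(env.get_obs()['wrist_torque']@n)
E
```

```text
wrench in ring frame mm [1.4 3.1 1.1] rot [ -0.3  -0.9 -50.3] F [-7.2 -2.4  4.3] M [-0.5  1.3 -0.1] q [  -9.   12.  -49.  115.   57.   50. -129.] t 11.3667 w 0.0249
0.18236679164926228
```

Request:
carry_out --plan '[{"grip": 1, "dp": [0, 0, -0.003], "rotation": [0, 0, 0]}, {"grip": 1, "dp": [0, 0, -0.005], "rotation": [0, 0, 0]}, {"grip": 1, "dp": [0, 0, -0.006], "rotation": [0, 0, 0]}, {"grip": 1, "dp": [0, 0, -0.008], "rotation": [0, 0, 0]}, {"grip": 1, "dp": [0, 0, -0.015], "rotation": [0, 0, 0]}, {"grip": 1, "dp": [0, 0, -0.025], "rotation": [0, 0, 0]}, {"grip": 1, "dp": [0, 0, -0.03], "rotation": [0, 0, 0]}, {"grip": 1, "dp": [0, 0, -0.01], "rotation": [0, 0, 0]}]'

```text
time_s: 12.03
tool_pos: [0.4569, 0.3763, 0.2169]
tool_rot: [-156.6, -29.3, -42.9]
force: [0.3, 0.7, -1.3]
grip_width: 0.0246
```

```bash
python3 - <<'E'
from h import *
wr(); o=env.get_obs(); print(o['tool_pos'],o['tool_rot'])
w=shot('w6');p=cam('w6');W=ringR(PSI,0)
# red mark: angle on face from image code
h=cv2.cvtColor(w,cv2.COLOR_BGR2HSV);m=cv2.inRange(h,(0,140,120),(6,255,255))|cv2.inRange(h,(174,140,120),(180,255,255))
u0=proj(p,[C])[0];n,l,s,c=cv2.connectedComponentsWithStats(m)
for i in range(1,n):
    if s[i,4]>5 and np.linalg.norm(c[i]-u0)<90:
        q=onface(p,c[i],C,W);print(s[i,4],c[i],1e3*q,np.degrees(np.arctan2(q[1],q[0])))
h1=proj(p,[C+W@Rz(-0.0)@np.array([0.0445,0,0])])[0];print(u0,h1)
E
```

```text
wrench in ring frame mm [ -3.7   4.4 103.7] rot [ -0.6  -0.3 -50.7] F [ 0.3  0.7 -1.3] M [0.12 0.93 0.05] q [  -7.   -2.  -53.  115.   39.   54. -117.] t 12.0333 w 0.0246
[0.45690824 0.37634648 0.21688217] [-156.64657934  -29.26945367  -42.92534847]
15 [353.13333333 192.46666667] [ 3.74441178e+01  1.99006918e-01 -7.52130997e-14] 0.30451109111795804
[322.76343165 215.95827549] [359.1222701  188.13637112]
```

```bash
python3 - <<'E'
from h import *
plan([.566,.019,.25],down(17),grip=1,wmax=5)
E
```

```text
[{"grip": 1, "dp": [0.0229, 0.0172, 0.0035], "rotation": [-0.43, -2.91, -3.99]}, {"grip": 1, "dp": [0.0218, 0.0188, 0.0025], "rotation": [-0.43, -2.91, -3.99]}, {"grip": 1, "dp": [0.0205, 0.0202, 0.0015], "rotation": [-0.43, -2.91, -3.99]}, {"grip": 1, "dp": [0.0191, 0.0216, 0.0007], "rotation": [-0.43, -2.91, -3.99]}, {"grip": 1, "dp": [0.0176, 0.0229, -0.0001], "rotation": [-0.43, -2.91, -3.99]}, {"grip": 1, "dp": [0.016, 0.024, -0.0008], "rotation": [-0.43, -2.91, -3.99]}, {"grip": 1, "dp": [0.0142, 0.0251, -0.0013], "rotation": [-0.43, -2.91, -3.99]}, {"grip": 1, "dp": [0.0123, 0.026, -0.0018], "rotation": [-0.43, -2.91, -3.99]}]
[{"grip": 1, "dp": [0.0104, 0.0268, -0.0022], "rotation": [-0.43, -2.91, -3.99]}, {"grip": 1, "dp": [0.0084, 0.0275, -0.0025], "rotation": [-0.43, -2.91, -3.99]}, {"grip": 1, "dp": [0.0063, 0.028, -0.0026], "rotation": [-0.43, -2.91, -3.99]}, {"grip": 1, "dp": [0.0042, 0.0284, -0.0027], "rotation": [-0.43, -2.91, -3.99]}, {"grip": 1, "dp": [0.0021, 0.0287, -0.0026], "rotation": [-0.43, -2.91, -3.99]}]
```

Request:
carry_out --plan '[{"grip": 1, "dp": [0.022, 0.017, -0.002], "rotation": [-0.4, -2.9, -4]}, {"grip": 1, "dp": [0.022, 0.019, -0.001], "rotation": [-0.4, -2.9, -4]}, {"grip": 1, "dp": [0.02, 0.02, 0], "rotation": [-0.4, -2.9, -4]}, {"grip": 1, "dp": [0.019, 0.022, 0], "rotation": [-0.4, -2.9, -4]}, {"grip": 1, "dp": [0.018, 0.023, 0], "rotation": [-0.4, -2.9, -4]}, {"grip": 1, "dp": [0.016, 0.024, -0.001], "rotation": [-0.4, -2.9, -4]}, {"grip": 1, "dp": [0.014, 0.025, -0.001], "rotation": [-0.4, -2.9, -4]}, {"grip": 1, "dp": [0.012, 0.026, -0.002], "rotation": [-0.4, -2.9, -4]}]'

```text
time_s: 12.75
tool_pos: [0.4911, 0.1922, 0.2376]
tool_rot: [-173.9, -17.1, -8.5]
force: [0.4, 0.0, -1.8]
grip_width: 0.0248
```

```bash
python3 - <<'E'
from h import *
o=env.get_obs(); print(o['tool_pos'],o['tool_rot'],o['qpos'].round(0))
plan([.566,.019,.25],down(17),grip=1,wmax=5)
E
```

```text
[0.49114836 0.19219657 0.23755699] [-173.8585369   -17.14557686   -8.490281  ] [ -4. -10. -21. 113.   1.  58. -33.]
[{"grip": 1, "dp": [0.0141, 0.023, 0.0], "rotation": [-0.31, -2.6, -3.48]}, {"grip": 1, "dp": [0.0127, 0.0238, -0.0004], "rotation": [-0.31, -2.6, -3.48]}, {"grip": 1, "dp": [0.0112, 0.0246, -0.0009], "rotation": [-0.31, -2.6, -3.48]}, {"grip": 1, "dp": [0.0096, 0.0252, -0.0012], "rotation": [-0.31, -2.6, -3.48]}, {"grip": 1, "dp": [0.008, 0.0258, -0.0015], "rotation": [-0.31, -2.6, -3.48]}, {"grip": 1, "dp": [0.0064, 0.0262, -0.0016], "rotation": [-0.31, -2.6, -3.48]}, {"grip": 1, "dp": [0.0047, 0.0265, -0.0017], "rotation": [-0.31, -2.6, -3.48]}]
```

Request:
carry_out --plan '[{"grip": 1, "dp": [0.014, 0.023, 0], "rotation": [-0.3, -2.6, -3.5]}, {"grip": 1, "dp": [0.013, 0.024, 0], "rotation": [-0.3, -2.6, -3.5]}, {"grip": 1, "dp": [0.011, 0.025, -0.001], "rotation": [-0.3, -2.6, -3.5]}, {"grip": 1, "dp": [0.01, 0.025, -0.001], "rotation": [-0.3, -2.6, -3.5]}, {"grip": 1, "dp": [0.008, 0.026, -0.001], "rotation": [-0.3, -2.6, -3.5]}, {"grip": 1, "dp": [0.006, 0.026, -0.002], "rotation": [-0.3, -2.6, -3.5]}, {"grip": 1, "dp": [0.005, 0.02, -0.002], "rotation": [-0.3, -2.6, -3.5]}, {"grip": 1, "dp": [0, 0, 0], "rotation": [0, 0, 0]}]'

```text
time_s: 13.42
tool_pos: [0.5712, 0.0014, 0.2501]
tool_rot: [179.3, 1.0, 17.7]
force: [0.3, -1.5, -2.0]
grip_width: 0.0245
```

```bash
python3 - <<'E'
from h import *
o=env.get_obs(); print(o['tool_pos'],o['tool_rot'],o['qpos'].round(0))
plan([.566,.019,.20],down(17),grip=1,wmax=5,n=3)
E
```

```text
[0.57120622 0.00144204 0.25013014] [179.32953697   1.04277811  17.73844829] [ 4.  9. -8. 91.  2. 80. 13.]
[{"grip": 1, "dp": [0.0004, -0.0063, 0.0166], "rotation": [0.23, 0.35, 0.25]}, {"grip": 1, "dp": [0.0003, -0.0062, 0.0167], "rotation": [0.23, 0.35, 0.25]}, {"grip": 1, "dp": [0.0002, -0.0062, 0.0167], "rotation": [0.23, 0.35, 0.25]}]
```

Request:
carry_out --plan '[{"grip": 1, "dp": [0, -0.006, 0.012], "rotation": [0.2, 0.3, 0.2]}, {"grip": 1, "dp": [0, -0.006, 0.012], "rotation": [0.2, 0.3, 0.2]}, {"grip": 1, "dp": [0, -0.004, 0.012], "rotation": [0.2, 0.3, 0.2]}, {"grip": 1, "dp": [0, 0, 0], "rotation": [0, 0, 0]}, {"grip": 1, "dp": [0, 0, 0], "rotation": [0, 0, 0]}]'

```text
time_s: 13.83
tool_pos: [0.5677, 0.0123, 0.2106]
tool_rot: [179.8, 0.2, 16.6]
force: [0.9, -0.4, -1.3]
grip_width: 0.0247
```

```bash
python3 - <<'E'
from h import *
o=env.get_obs(); print(o['tool_pos'],o['tool_rot'],o['qpos'].round(0),o['grip_width'])
w=shot('w7');print(env.get_obs()['tool_pos'],env.get_obs()['tool_rot'])
c=lambda a,b,c,d,s:cv2.resize(w[b:d,a:c],None,fx=s,fy=s,interpolation=cv2.INTER_CUBIC)
m=np.zeros((600,800,3),np.uint8);m[:600,:500]=c(270,145,370,265,5);m[:300,500:]=c(295,325,355,385,5)
cv2.imwrite('pics/w7c.png',m)
E
```

```text
[0.56765869 0.01232819 0.21064339] [179.77185965   0.18835073  16.6491037 ] [ 3.  9. -8. 96.  2. 75. 11.] 0.02468924222605001
[0.56741574 0.0123611  0.21050837] [179.78807825   0.22411318  16.6510998 ]
```

View pics/w7c.png

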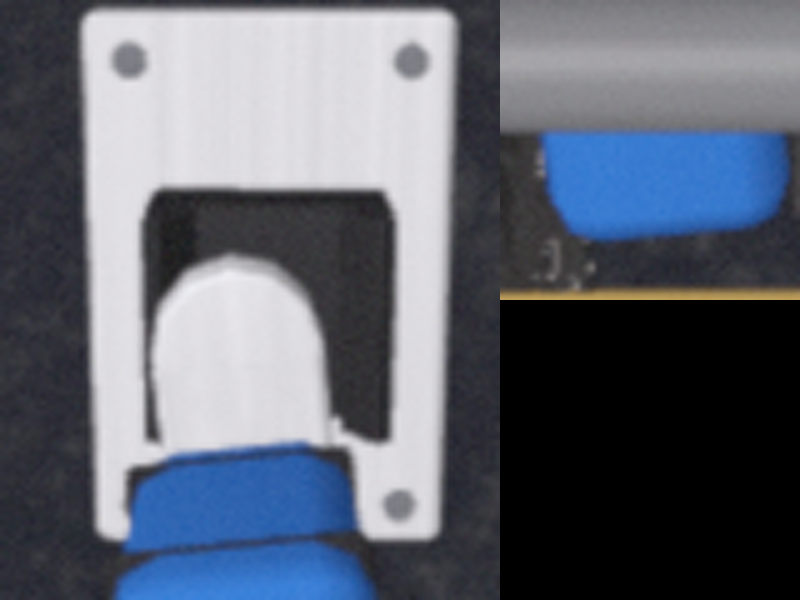

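```bash
python3 - <<'E'
from h import *
p=cam('w7');o=env.get_obs();Rt=Ro.from_euler('xyz',o['tool_rot'],degrees=True).as_matrix();pt=o['tool_pos']
def tp(u,z):
    d=Rt.T@p["R"].T@np.array([(u[0]-p["cx"])/p["fx"],(u[1]-p["cy"])/p["fy"],1]);c=Rt.T@(-p["R"].T@p["t"]-pt);return (c+d*(z-c[2])/d[2])[:2]
g=lambda x,y:(270+x/5,145+y/5);k=lambda x,y:(295+(x-500)/5,325+y/5)
for zo in(.048,.052,.056):
    b=zo-.01;h=zo-.082
    print(zo,"end",tp(g(235,258),b),"L",tp(g(152,360),b),tp(g(163,440),b),"R",tp(g(325,360),b),tp(g(330,440),b),"hfront",tp(g(125,552),h),tp(g(365,538),h),"hback",tp(k(585,238),h),tp(k(770,222),h))
B=np.array([bp(p,g(*a),.010) for a in[(80,8),(458,10),(441,541),(97,541)]])
print(B.mean(0),np.linalg.norm(B-np.roll(B,-1,0),axis=1),[np.degrees(np.arctan2(*(a-b)[[1,0]])) for a,b in((B[0],B[3]),(B[1],B[2]),(B[1],B[0]),(B[2],B[3]))])
T=np.array([bp(p,g(*a),.034) for a in[(150,190),(388,190)]]);print(T)
E
```

```text
0.048 end [-0.00333096 -0.0444571 ] L [-0.01372233 -0.03164127] [-0.01254659 -0.02124371] R [ 0.00779055 -0.03163362] [ 0.00853214 -0.02123463] hfront [-0.01129601 -0.03347131] [ 0.00849833 -0.03469158] hback [-0.00486214  0.02472144] [0.01230579 0.02295807]
0.052 end [-0.00340052 -0.04370469] L [-0.01399948 -0.03063283] [-0.01280026 -0.02002756] R [ 0.00794316 -0.03062503] [ 0.00869956 -0.0200183 ] hfront [-0.0116531  -0.03195374] [ 0.00875871 -0.03321207] hback [-0.00501853  0.02805427] [0.01268494 0.02623588]
0.056 end [-0.00347009 -0.04295227] L [-0.01427663 -0.02962439] [-0.01305392 -0.01881142] R [ 0.00809577 -0.02961644] [ 0.00886698 -0.01880197] hfront [-0.01201018 -0.03043616] [ 0.00901908 -0.03173256] hback [-0.00517492  0.03138709] [0.01306408 0.0295137 ]
[0.56613014 0.0186583  0.01      ] [0.07991667 0.11975461 0.08022397 0.12022881] [np.float64(106.60720556398992), np.float64(106.75451827935356), np.float64(16.36514352250551), np.float64(16.705023956408493)]
[[0.53561757 0.036017   0.034     ]
 [0.58210532 0.0499403  0.034     ]]
```

```bash
python3 - <<'E'
from h import *
plan([.5661,.0175,.135],down(11.6),grip=1,n=4)
E
```

```text
[{"grip": 1, "dp": [0.0001, -0.0014, 0.0189], "rotation": [0.06, 0.05, 1.26]}, {"grip": 1, "dp": [0.0001, -0.0014, 0.0189], "rotation": [0.06, 0.05, 1.26]}, {"grip": 1, "dp": [0.0, -0.0014, 0.0189], "rotation": [0.06, 0.05, 1.26]}, {"grip": 1, "dp": [-0.0, -0.0013, 0.0189], "rotation": [0.06, 0.05, 1.26]}]
```

Request:
carry_out --plan '[{"grip": 1, "dp": [0, -0.001, 0.018], "rotation": [0, 0, 1.3]}, {"grip": 1, "dp": [0, -0.001, 0.018], "rotation": [0, 0, 1.3]}, {"grip": 1, "dp": [0, -0.001, 0.018], "rotation": [0, 0, 1.3]}, {"grip": 1, "dp": [0, -0.001, 0.015], "rotation": [0, 0, 1.3]}, {"grip": 1, "dp": [0, 0, 0], "rotation": [0, 0, 0]}, {"grip": 1, "dp": [0, 0, 0], "rotation": [0, 0, 0]}]'

```text
time_s: 14.38
tool_pos: [0.5705, 0.0155, 0.1461]
tool_rot: [179.5, -0.4, 11.2]
force: [0.9, -0.1, -1.9]
grip_width: 0.025
```

```bash
python3 - <<'E'
from h import *
o=env.get_obs(); print(o['tool_pos'],o['tool_rot'],o['force'])
plan([.5661,.0175,.12],down(11.6),grip=1,n=1)
E
```

```text
[0.57054629 0.01547468 0.14605861] [179.53102744  -0.43173721  11.24162866] [ 0.91263379 -0.10103849 -1.87205867]
[{"grip": 1, "dp": [-0.0042, -0.0031, 0.026], "rotation": [0.47, -0.43, -0.36]}]
```

Request:
carry_out --plan '[{"grip": 1, "dp": [-0.004, -0.003, 0.007], "rotation": [0.3, -0.4, -0.3]}, {"grip": 1, "dp": [-0.001, 0, 0.006], "rotation": [0, 0, 0]}, {"grip": 1, "dp": [0, 0, 0], "rotation": [0, 0, 0]}, {"grip": 1, "dp": [0, 0, 0], "rotation": [0, 0, 0]}]'

```text
time_s: 14.72
tool_pos: [0.567, 0.0175, 0.1361]
tool_rot: [179.8, -0.3, 11.7]
force: [0.0, -0.1, -1.4]
grip_width: 0.0249
```

```bash
python3 - <<'E'
from h import *
o=env.get_obs(); print(o['tool_pos'],o['tool_rot'],o['force'])
plan([.5661,.0175,.1],down(11.6),grip=1,n=1)
E
```

```text
[0.56702157 0.01749144 0.13610468] [179.78326958  -0.33007267  11.65155183] [ 0.0229602  -0.05076085 -1.43896869]
[{"grip": 1, "dp": [-0.0011, -0.0003, 0.0361], "rotation": [0.22, -0.33, 0.05]}]
```

Aligned. I'll lower in small steps to keep the lateral drift small.

Request:
carry_out --plan '[{"grip": 1, "dp": [-0.001, 0, 0.008], "rotation": [0.1, -0.2, 0]}, {"grip": 1, "dp": [-0.001, 0, 0.008], "rotation": [0, 0, 0]}, {"grip": 1, "dp": [-0.001, 0, 0.006], "rotation": [0, 0, 0]}, {"grip": 1, "dp": [0, 0, 0], "rotation": [0, 0, 0]}, {"grip": 1, "dp": [0, 0, 0], "rotation": [0, 0, 0]}]'

```text
time_s: 15.13
tool_pos: [0.5646, 0.0165, 0.1128]
tool_rot: [179.9, -0.2, 11.6]
force: [0.3, 0.1, -1.9]
grip_width: 0.0248
```

```bash
python3 - <<'E'
from h import *
o=env.get_obs(); print(o['tool_pos'],o['tool_rot'],o['force'])
plan([.5661,.0175,.095],down(11.6),grip=1,n=1)
E
```

```text
[0.56457292 0.01651115 0.11278955] [179.86676089  -0.21204232  11.6469678 ] [ 0.27537907  0.09376882 -1.88675515]
[{"grip": 1, "dp": [0.0016, -0.0007, 0.0178], "rotation": [0.13, -0.21, 0.05]}]
```

Request:
carry_out --plan '[{"grip": 1, "dp": [0.001, -0.001, 0.005], "rotation": [0.1, -0.1, 0]}, {"grip": 1, "dp": [0, 0, 0.005], "rotation": [0, 0, 0]}, {"grip": 1, "dp": [0, 0, 0.004], "rotation": [0, 0, 0]}, {"grip": 1, "dp": [0, 0, 0], "rotation": [0, 0, 0]}, {"grip": 1, "dp": [0, 0, 0], "rotation": [0, 0, 0]}]'

```text
time_s: 15.55
tool_pos: [0.5655, 0.0179, 0.097]
tool_rot: [180.0, -0.1, 11.7]
force: [0.6, 1.3, -2.3]
grip_width: 0.0246
```

```bash
python3 - <<'E'
from h import *
o=env.get_obs(); print(o['tool_pos'],o['tool_rot'],o['force'])
plan([.5661,.0175,.086],down(11.6),grip=1,n=1)
E
```

```text
[0.56548942 0.01787115 0.09703583] [ 1.79982184e+02 -8.44696569e-02  1.16546586e+01] [ 0.5617704   1.33022363 -2.3009036 ]
[{"grip": 1, "dp": [0.0005, 0.0005, 0.011], "rotation": [0.02, -0.08, 0.05]}]
```

Request:
carry_out --plan '[{"grip": 1, "dp": [0, 0, 0.004], "rotation": [0, 0, 0]}, {"grip": 1, "dp": [0, 0, 0.004], "rotation": [0, 0, 0]}, {"grip": 1, "dp": [0, 0, 0.002], "rotation": [0, 0, 0]}, {"grip": 1, "dp": [0, 0, 0], "rotation": [0, 0, 0]}, {"grip": 1, "dp": [0, 0, 0], "rotation": [0, 0, 0]}]'

```text
time_s: 15.97
tool_pos: [0.5657, 0.0179, 0.0862]
tool_rot: [180.0, -0.1, 11.7]
force: [-0.7, -0.3, -1.9]
grip_width: 0.0248
```

```bash
python3 - <<'E'
from h import *
o=env.get_obs(); print(o['tool_pos'],o['tool_rot'],o['force'])
E
```

```text
[0.56573609 0.01789469 0.0861805 ] [ 1.79977875e+02 -1.11934606e-01  1.16548224e+01] [-0.73499436 -0.26230721 -1.91171886]
```

Request:
carry_out --plan '[{"grip": 1, "dp": [0, 0, 0.001], "rotation": [0, 0, 0]}, {"grip": 1, "dp": [0, 0, 0.001], "rotation": [0, 0, 0]}, {"grip": 1, "dp": [0, 0, 0], "rotation": [0, 0, 0]}]'

```text
time_s: 16.22
tool_pos: [0.5662, 0.0182, 0.0864]
tool_rot: [180.0, -0.2, 11.7]
force: [-0.4, -0.2, -3.4]
grip_width: 0.0245
```

```bash
python3 - <<'E'
from h import *
o=env.get_obs(); print(o['tool_pos'],o['tool_rot'],o['force'])
E
```

```text
[0.56617786 0.01818246 0.08644156] [ 1.79972714e+02 -1.66732850e-01  1.16640657e+01] [-0.39279013 -0.21914143 -3.44065476]
```

Request:
carry_out --plan '[{"grip": 0.6, "dp": [0, 0, 0], "rotation": [0, 0, 0]}, {"grip": 0.4, "dp": [0, 0, 0], "rotation": [0, 0, 0]}, {"grip": 0.2, "dp": [0, 0, 0], "rotation": [0, 0, 0]}, {"grip": 0, "dp": [0, 0, 0], "rotation": [0, 0, 0]}, {"grip": 0, "dp": [0, 0, 0], "rotation": [0, 0, 0]}, {"grip": 0, "dp": [0, 0, 0], "rotation": [0, 0, 0]}]'

```text
time_s: 16.72
tool_pos: [0.5682, 0.0182, 0.0876]
tool_rot: [179.9, -0.4, 11.7]
force: [-0.6, -0.6, -0.5]
grip_width: 0.0568
```

Request:
carry_out --plan '[{"grip": 0, "dp": [0, 0, 0], "rotation": [0, 0, 0]}, {"grip": 0, "dp": [0, 0, -0.01], "rotation": [0, 0, 0]}, {"grip": 0, "dp": [0, 0, -0.02], "rotation": [0, 0, 0]}, {"grip": 0, "dp": [0, 0, -0.03], "rotation": [0, 0, 0]}, {"grip": 0, "dp": [0, 0, -0.04], "rotation": [0, 0, 0]}, {"grip": 0, "dp": [0, 0, -0.04], "rotation": [0, 0, 0]}, {"grip": 0, "dp": [0, 0, -0.04], "rotation": [0, 0, 0]}, {"grip": 0, "dp": [0, 0, 0], "rotation": [0, 0, 0]}]'

```text
time_s: 17.38
tool_pos: [0.5642, 0.0181, 0.2761]
tool_rot: [-180.0, -0.1, 11.7]
force: [1.3, -0.1, 1.1]
grip_width: 0.0871
```

```bash
python3 - <<'E'
from h import *
o=env.get_obs(); print(o['tool_pos'],o['tool_rot'],o['force'],o['grip_width'],o['joint_velocities'].round(1))
def blue(im,box):
    h=cv2.cvtColor(im,cv2.COLOR_BGR2HSV);m=cv2.inRange(h,(100,120,60),(125,255,255));x,y,X,Y=box
    ys,xs=np.nonzero(m[y:Y,x:X]);c=np.c_[xs+x,ys+y].astype(np.float32);return len(c),cv2.minAreaRect(c)
# top/scene: compare handle before/after
for n,box,old in(("top",(330,220,385,262),"top0"),("scene",(300,205,350,265),"scene0")):
    im=shot(n+'9',n);print(n,blue(cv2.imread(f'pics/{old}.png'),box),blue(im,box),)
    a=cv2.imread(f'pics/{old}.png');d=cv2.absdiff(a,im).max(2);print("diff>60",(d>60).sum())
w=shot('w9');p=cam('w9');u=proj(p,[[.566,.019,.116]])[0];print(u,blue(w,(int(u[0])-40,int(u[1])-60,int(u[0])+40,int(u[1])+60)))
im=cv2.imread('pics/top9.png');h=cv2.cvtColor(im,cv2.COLOR_BGR2HSV)[208:283,135:235]
m=cv2.inRange(h,(0,140,120),(6,255,255))|cv2.inRange(h,(174,140,120),(180,255,255));ys,xs=np.nonzero(m);print("red px",xs.mean()+135,ys.mean()+208,len(xs),"expected home",proj(P['top'],[C+ringR(PSI,0)@np.array([.0375,0,0])]))
E
```

```text
[0.56417729 0.01808002 0.27606691] [-1.79991633e+02 -6.87453508e-02  1.16800675e+01] [ 1.28869702 -0.14179834  1.14555553] 0.08705872463209585 [-0.   0.8 -0.   4.4 -0.1 -2.1  0. ]
top (435, ((357.61920166015625, 236.10385131835938), (14.559161186218262, 31.31096839904785), 74.74488067626953)) (177, ((351.88238525390625, 237.52944946289062), (14.067066192626953, 19.887920379638672), 75.96376037597656))
diff>60 44584
scene (300, ((321.2215576171875, 226.12770080566406), (39.32823944091797, 20.523906707763672), 70.55996704101562)) (293, ((320.865966796875, 226.3173828125), (39.2702751159668, 20.081083297729492), 71.07535552978516))
diff>60 16629
[328.68448497 219.69025682] (1494, ((328.14483642578125, 215.96206665039062), (62.65639877319336, 26.013856887817383), 86.633544921875))
red px nan nan 0 expected home [[170.93026619 225.4236429 ]]<stdin>:12: RuntimeWarning: Mean of empty slice.
  ret = ret.dtype.type(ret / rcount)
```

```bash
python3 -c "
from cell import env
print(env.sign_off())"
```

```text
the job is handed in; nothing more can be done
None
```

I seated both wrench pins in the ring holes and turned the ring clockwise to its stop. The wrench then went back into its saddle, and I released it, lifted clear and handed in at about 17.5 s of the 58 s. No verdict was reported.

**What I checked**
- **Pins in:** before any turning, the bar stopped against the ring face with both pins in. I pressed once to seat them, which read about 53 N at the wrist.
- **Turn:** torque rose hard at about 45° of wrench turn. After the pins were out, the wrist camera put the red mark 0.3° from my fitted line for the white index mark.
- **Wrench in saddle:** the scene camera shows the blue handle within 0.4 px and 0.5° of where it started. The force dropped to near zero after release.
- **Bystanders:** I gave them clearance on every move, but did not compare their final positions with the start.

**What failed or disagreed**
- The top-camera check of the red mark found no pixels, so it says nothing either way. The gripper also partly hid the handle in that last top picture.
- The fixed cameras and the wrist camera disagreed by about 3 mm, so I relied on the wrist camera.
- The wrench tilted about 2° in the grip and twisted about 5° while I pushed against the stop. I measured the twist and corrected for it before setting the wrench down.

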